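# Fit the puzzle board into the lap tray and load its pieces

## Task

Set up the puzzle on the lap tray: free the stiff red clamp knob and turn its steel tongue well clear of the well (about a quarter turn clockwise), tilt the wooden puzzle board in under the blue end lips, lay it flat on the ledges and centre it so that both of its ends lie under the lips, then turn the knob fully back so that the tongue holds the board in. Lay every puzzle piece that is there down flat in its own matching recess of the board, and leave the other things on the table where they are.

Things in the scene. Friction and masses are not known exactly. Their poses are not given: they have to be found in the camera images.
- tray: Fixed grey tray with a well, mid-table. Origin: centre of the well at table height; y along its length, z up. Side walls: inner faces at x = +-74 mm, 8 mm thick, tops at 36 mm. End walls: inner faces at y = +-109 mm. Blue lips cover both ends. A block 76 (x) x 60 mm, 54 mm high, centred at y = -147 mm, carries the clamp. The floor of the well is at 6 mm.
- ledge (a point): Centre of the tray's well at ledge height, 20 mm above the table; axes as the tray's. Two aluminium ledges run along the long sides from x = 62 to 74 mm on either side, over the whole 218 mm length. When home, the board's origin is here, its y along the tray's y (either way round).
- lip_far (a point): Middle of the inner edge of the blue lip at the +y end (away from the clamp), underside: y = +83 mm, 48 mm above the table. The lip is 6 mm thick (48 to 54 mm) and reaches to y = 117 mm. Way in: slide the board's low end, tilted about 0.2 rad, under this lip to almost y = 109 mm; flat, its other end then has up to 12 mm to spare at the clamp lip; draw it back to centre.
- lip_clamp (a point): Middle of the inner edge of the like lip at the -y (clamp) end, underside: y = -83 mm, 48 mm above the table, reaching to y = -117 mm. The opening between the lips is 166 mm long; under them there are 218 mm. The board is 180 mm long, so a centred board has 7 mm of each end under a lip.
- clamp (a joint): Clamp knob's turn in rad, 0 (closed) to 1.6 (open), growing clockwise from above; stays where left. Stuck: 0.25 N m breaks it loose at 0; past 0.35 rad it springs on, past 0.7 it is free; closing, it binds again at 0.7 and snaps home below 0.3. Its steel tongue, 22 mm wide, 84 mm long from the axis, 56 to 63 mm high, points along the tray's +y at 0, 20 mm over the opening; clear past 1.2.
- clamp_grip (a point): Point on the clamp knob's axis (x = 0, y = -147 mm of the tray), 88 mm above the table, at which to grip it: a red plastic bar, 56 mm long along this point's y, 14 mm thick along its x, from 64 to 100 mm above the table. The point turns with the knob; its z is up.
- board: Loose wooden puzzle board, 140 (x) x 180 (y) x 13 mm, about 0.3 kg, with four coloured recesses. In its middle stands a dark grip fin 14 mm thick (x), 28 mm long (y), from 13 to 53 mm above the underside. Origin: centre of the underside; z up. Starts flat on the table to the robot's left, its y within 0.5 rad of the tray's.
- red_piece: Red round puzzle piece, 58 mm diameter, 10 mm thick, 60 g. On top of it stands a grip block 20 x 20 mm, 32 mm high (10 to 42 mm above the underside), its sides parallel to the piece's x and y. Origin: centre of the underside; z up. Starts on the lap tray to the robot's right. It may be absent (None).
- blue_piece: Blue square puzzle piece, 50 x 50 mm, 10 mm thick, 60 g. On top of it stands a grip block 20 x 20 mm, 32 mm high (10 to 42 mm above the underside), its sides parallel to the piece's x and y. Origin: centre of the underside; z up. Starts on the lap tray to the robot's right. It may be absent (None).
- green_piece: Green rectangular puzzle piece, 40 (x) x 60 (y) mm, 10 mm thick, 60 g. On top of it stands a grip block 20 x 20 mm, 32 mm high (10 to 42 mm above the underside), its sides parallel to the piece's x and y. Origin: centre of the underside; z up. Starts on the lap tray to the robot's right. It may be absent (None).
- yellow_piece: Small yellow round puzzle piece, 44 mm diameter, 10 mm thick, 60 g. On top of it stands a grip block 20 x 20 mm, 32 mm high (10 to 42 mm above the underside), its sides parallel to the piece's x and y. Origin: centre of the underside; z up. Starts on the lap tray to the robot's right. It may be absent (None).
- red_recess (a point): Round recess for the red piece, at x = 34, y = 45 mm of the board. Site at the centre of its floor, on the puzzle board, 6 mm above the board's underside. The recess is 7 mm deep and 3 mm wider than its piece.
- blue_recess (a point): Square recess for the blue piece, at x = -34, y = 45 mm of the board. Site at the centre of its floor, on the puzzle board, 6 mm above the board's underside. The recess is 7 mm deep and 3 mm wider than its piece.
- green_recess (a point): Rectangular recess for the green piece (60 mm along the board's y), at x = 34, y = -45 mm of the board. Site at the centre of its floor, on the puzzle board, 6 mm above the board's underside. The recess is 7 mm deep and 3 mm wider than its piece.
- yellow_recess (a point): Small round recess for the yellow piece, at x = -34, y = -45 mm of the board. Site at the centre of its floor, on the puzzle board, 6 mm above the board's underside. The recess is 7 mm deep and 3 mm wider than its piece.
- mug: White mug, 76 mm wide, 90 mm high: a bystander, to be left alone. Origin: centre of the underside.
- paint_bottle: Blue paint bottle, 52 mm wide, 130 mm high: a bystander, to be left alone. Origin: centre of the underside.
- wooden_fish: Painted wooden fish, about 130 mm long, 90 mm high: a bystander, to be left alone. Origin: centre of the underside.
- photo_frame: Standing wooden photo frame, 150 mm wide, 140 mm high: a bystander, to be left alone. Origin: centre of the underside.
- tissue_box: Dark tissue box, 120 mm cube: a bystander, to be left alone. Origin: centre of the underside.
- pen_pot: Steel pen pot with pens, 70 mm wide, 165 mm high: a bystander, to be left alone. Origin: centre of the underside.
- badge_tin: Round tin with a green and yellow top, 90 mm wide, 52 mm high: a bystander, to be left alone. Origin: centre of the underside.

How it is judged:
On the way, in this order (a step that is already met when the one before it is completed fails the run):
1. the clamp knob is broken loose and turned past 1.2 rad (value of joint clamp above 1.2 rad), for 0.2 s.
2. the board lies flat on the ledges with both ends under the lips (x of board in the frame of tray between -0.007 and 0.007 m and y of board in the frame of tray between -0.0065 and 0.0065 m and z of board in the frame of tray between 0.016 and 0.024 m and angle between the y axis of board and the y axis of tray, either way round below 0.06 rad and angle between board's own z axis and vertical below 0.035 rad and linear speed of board below 0.02 m/s), for 0.2 s.
3. the clamp knob is turned back so that its tongue lies over the board (value of joint clamp below 0.25 rad), for 0.2 s.
At the end, for the whole second after the job is handed in: The board lies flat (within 2 degrees) on the ledges, centred within 6.5 mm along the well so that both ends are under the lips; the clamp knob is back within 0.25 rad of closed; every piece present lies flat in its own recess, within 5 mm of its centre and fully down; all at rest (all of step 2 and value of joint clamp below 0.25 rad and horizontal distance between red_piece and red_recess below 0.005 m and z of red_piece in the frame of board between 0.003 and 0.009 m and angle between each of red_piece, blue_piece, green_piece, yellow_piece's own z axis and vertical below 0.06 rad and linear speed of each of red_piece, blue_piece, green_piece, yellow_piece below 0.02 m/s and horizontal distance between blue_piece and blue_recess below 0.005 m and z of blue_piece in the frame of board between 0.003 and 0.009 m and horizontal distance between green_piece and green_recess below 0.005 m and z of green_piece in the frame of board between 0.003 and 0.009 m and horizontal distance between yellow_piece and yellow_recess below 0.005 m and z of yellow_piece in the frame of board between 0.003 and 0.009 m); the robot touches nothing.
It fails at once if a bystander is knocked over (angle between any of mug, paint_bottle, wooden_fish, photo_frame, tissue_box, pen_pot, badge_tin's own z axis and vertical above 0.6 rad).
It fails at once if a bystander is shoved more than 5 cm away (distance of any of mug, paint_bottle, wooden_fish, photo_frame, tissue_box, pen_pot, badge_tin from where it was at the start of the episode above 0.05 m).
Of red_piece, blue_piece, green_piece, yellow_piece only 3 to 4 are there at a start; the rules pass over those that are not, and their reading is None.
At some moment in a run one of red_piece, blue_piece, green_piece, yellow_piece, board may be knocked a few centimetres aside while the robot is not near it.
It also fails if it takes over 210 s, if anything falls off the work surface, if the arm or the gripper's body presses on something with over 40 N, if the wrist force passes 120 N, or if a joint passes its speed limit or range.

## Robot

A 6-joint arm with a two-finger parallel gripper is mounted at the origin on the work surface. World frame = base frame: x ahead of the robot, y to its left, z up, the work surface at z = 0. Lengths are in m, angles in rad, forces in N, time in s.
With the tool pointing down it reaches from about 0.275 to 0.775 m from the base axis. Payload 14.6 kg.
Tool frame: the origin (TCP) lies on the centre line of the jaws, within the pads' length; the fingertips stand 25 mm ahead of it and the grasp point (between the pads) lies 6 mm ahead of it; z points along the fingers, y is the line along which they close (so a half turn about z gives the same grasp; the last joint's range is limited). The gripper opens to 85 mm and grips with 20 to 120 N. Pads are 22 mm wide; open, the fingers measure 114 mm over their backs; the gripper's body (76 mm by 85 mm) begins 54 mm behind the grasp point. The pads swing forward as they close: fully open they stand 13 mm farther back than shut.
Start: joints at [-1.347, 0.263, -0.048, 1.259, 0, 1.415], TCP at [0.194, -0.488, 0.256] pointing down, gripper open.
Joint ranges: [-2.65, 2.65], [-0.89, 1.7], [-1.18, 1.37], [-2.13, 2.11], [-1.35, 1.29], [-3.14, 3.14]. Speed limits (rad/s): [1.89, 1.89, 2.57, 2.79, 3.14, 3.14].

## Interface

Orientations are given as a unit quaternion [x, y, z, w].
In Python, from station import read_state, get_image, camera_params, sign_off gives the robot as it stands. The module is installed in compiled form; this text tells all that it offers.
- The arm moves only by the tool jog_arm, never from a script. Its argument "steps" is a list of rows, each a list of 7 numbers: the shift along the tool's x, y, z in m, then the turn, a rotation vector about the tool's x, y, z in degrees, then the opening, from 0 (shut) to 1 (fully open). A call has 1 to 8 rows; each row shifts and turns the commanded pose from where the row before left it, along the tool's axes as they then stand; what a row does not reach is not made up. A row lasts 1/10 s, in which the tool goes at most 50 mm and 8.59 degrees, less where a joint would pass 70% of its speed; a pose out of reach is approached as far as the arm can. A call is refused whole if a number of a shift passes 0.05 or a number of a turn 8.59, either way. A call with a gripper value outside its range is refused whole. The fingers move at their own pace and stop on an object; "squeeze" is the grip in N (left out, the last holds). Time passes only in rows, so rows that do not move let the fingers close. It gives the time, the measured TCP pose, the force and the opening at its end, in the units of the state.
- read_state(): the state, without advancing time (a new reading comes with each control period).
- get_image(name): name is "scene" or "top" or "wrist"; returns the picture (420x560x3 uint8, red, green, blue); there is no depth.
- camera_params(name): a dict with "vfov" (degrees; the focal length in pixels is half the picture's height over the tangent of half this angle, whatever the lens; pixels are square), "cx", "cy" (the principal point, pixels), "xyz" and "attitude" of the camera in the world. Camera axes: x right, y down, z forward; pixel columns grow to the right and rows downward; lengths in m; the calibration is good to about 2 mm. A picture is of the moment at which its call begins: read the wrist's pose just before it. camera_params takes no time and is no camera call; for the wrist camera it gives the pose at the moment of the call.
- sign_off(): hands the job in, once; it reports no verdict.
The state is a dict: "clock": time; "joints": joint angles; "dq": joint speeds; "joint_torque": joint torques, N m; "position": TCP position; "orientation": TCP orientation; "ft_force": force on the tool from outside, world axes, zero at the start; "torque": the same for the moment, N m; "finger_gap": finger opening in m.
Only numpy, scipy, OpenCV 4.12 (cv2) and the standard library are available. Lean on these libraries where they do the work, as an engineer would, in place of code of your own. Each camera call takes 0.05 s, during which the arm holds its last target. There are 200 camera calls.

## Working session

There is one attempt and no reset: what is moved stays moved. The work goes in short steps, Python scripts to look and compute and a tool call to move; the robot and the scene stay as the last step left them, time stands still between calls to the robot, and variables do not carry over. Pictures are saved under pics/ and viewed, on a budget of 14 in all, crops included, one or two more only if the job needs it, and the job is handed in when it is done.

Besides the shell and the picture viewer there is one more tool, called after "Emit:" as name(argument=value, ...) on one line, values as JSON. jog_arm: Moves the arm, as the interface text tells. Its arguments: {"type":"object","properties":{"steps":{"type":"array"},"squeeze":{"type":"number"}},"required":["steps"]}

```bash
mkdir -p pics; cat > h.py <<'E'
import numpy as np, cv2
from scipy.spatial.transform import Rotation as R
from station import read_state, get_image, camera_params
def cam(name):
    p=camera_params(name); f=210/np.tan(np.radians(p["vfov"])/2)
    return p,f
def rot(a):
    a=np.array(a); return a if a.shape==(3,3) else R.from_quat(a).as_matrix()
def ray(p,f,uv,z):
    d=rot(p["attitude"])@np.array([(uv[0]-p["cx"])/f,(uv[1]-p["cy"])/f,1])
    o=np.array(p["xyz"]); return o+d*(z-o[2])/d[2]
def proj(p,f,X):
    c=rot(p["attitude"]).T@(np.array(X)-np.array(p["xyz"])); return np.array([p["cx"]+f*c[0]/c[2],p["cy"]+f*c[1]/c[2]])
def save(n,im): cv2.imwrite(f"pics/{n}.png",im[:,:,::-1])
E
python3 - <<'E'
from h import *
for n in("top","scene","wrist"):
    print(n,camera_params(n)); save(n+"0",get_image(n))
s=read_state();print(s)
a=cv2.imread("pics/top0.png");b=cv2.imread("pics/scene0.png")
cv2.imwrite("pics/top0b.png",cv2.resize(a,(800,600),interpolation=cv2.INTER_CUBIC))
E
```

```text
top {'vfov': 51.57265018740409, 'cx': 272.65720245790624, 'cy': 216.57906265720317, 'xyz': array([0.37338506, 0.01145511, 1.33978787]), 'attitude': array([-0.70069915,  0.70965795, -0.05179328,  0.05218957])}
scene {'vfov': 55.47041770266762, 'cx': 279.8905132430586, 'cy': 208.7940936398406, 'xyz': array([ 1.04940487, -0.81992873,  0.94153213]), 'attitude': array([ 0.87580227,  0.24480437, -0.1077632 , -0.40178141])}
wrist {'vfov': 64.75792961843227, 'cx': 282.48121707388367, 'cy': 207.12486215408154, 'xyz': array([ 0.25814307, -0.462528  ,  0.3732022 ]), 'attitude': array([ 0.81947222, -0.55632468, -0.07726197,  0.11401193])}
{'clock': 0.15, 'joints': array([-1.34731671e+00,  2.63428026e-01, -4.87714181e-02,  1.25946279e+00,
       -1.75802912e-05,  1.41549768e+00]), 'dq': array([ 0.00228486, -0.00162989,  0.0003385 , -0.00084768,  0.00080559,
        0.00049187]), 'joint_torque': array([ 1.20843917e-03, -6.37826014e+01,  3.84647226e+01,  1.06243399e-02,
       -1.56202782e-04,  3.15903463e-06]), 'position': array([ 0.19408244, -0.48758522,  0.25593506]), 'orientation': array([ 9.82119327e-01,  1.88258970e-01, -2.35416902e-05, -4.32399870e-04]), 'ft_force': array([-0.04847782, -0.05275932,  0.53120496]), 'torque': array([-0.03421912, -0.01014035, -0.0153849 ]), 'finger_gap': 0.08552128042711944}
```

View pics/top0b.png

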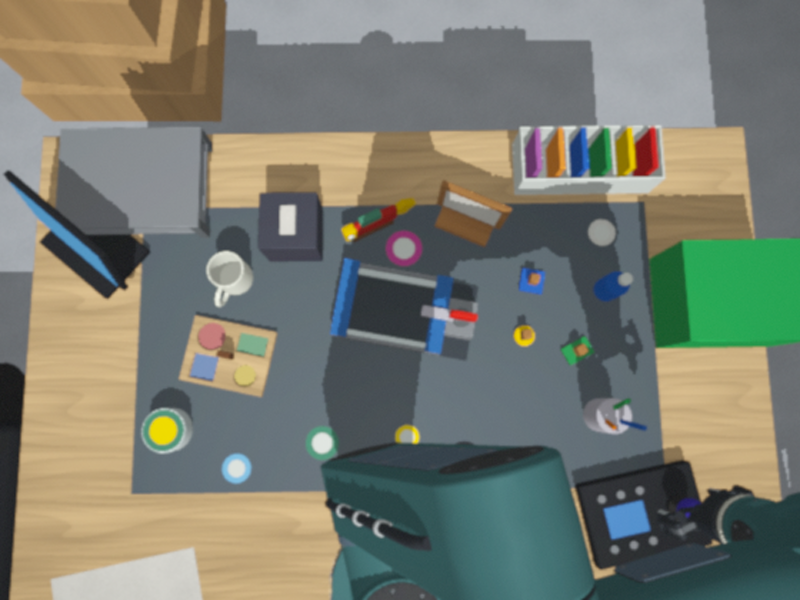

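View pics/scene0.png

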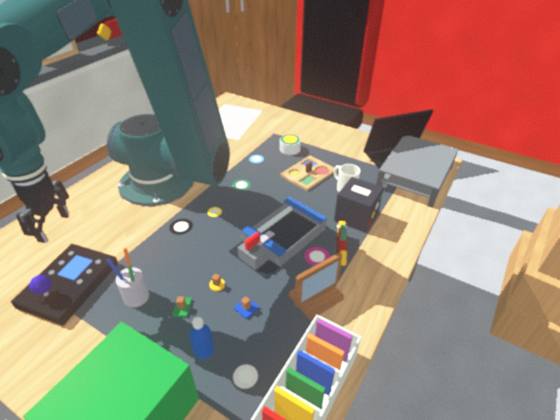

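The top view shows three pieces: blue (530,280), yellow (525,335) and green (577,350), in 800 px coordinates. Red is absent. The tray is mid-table with the clamp on its right, and the board is at (228,355).

```bash
cat > m.py <<'E'
from h import *
def cnts(im,lo,hi,roi,minA=20):
    hsv=cv2.cvtColor(im,cv2.COLOR_RGB2HSV); m=cv2.inRange(hsv,lo,hi)
    k=np.zeros_like(m); x0,y0,x1,y1=roi; k[y0:y1,x0:x1]=m[y0:y1,x0:x1]
    k=cv2.morphologyEx(k,cv2.MORPH_CLOSE,np.ones((3,3)))
    c,_=cv2.findContours(k,cv2.RETR_EXTERNAL,cv2.CHAIN_APPROX_NONE)
    return sorted([x for x in c if cv2.contourArea(x)>minA],key=cv2.contourArea,reverse=True)
def rectw(c,p,f,z):
    P=np.array([ray(p,f,q,z)[:2] for q in c[:,0,:].astype(float)])
    r=cv2.minAreaRect((P*1000).astype(np.float32)); return r,cv2.boxPoints(r).round(1)
E
python3 - <<'E'
from m import *
im=cv2.imread("pics/top0.png")[:,:,::-1].copy(); p,f=cam("top")
for n,lo,hi,roi,z in [("lips",(100,120,70),(125,255,255),(225,175,340,260),.054),("knob",(0,150,120),(8,255,255),(290,205,345,235),.1),
 ("board",(8,40,120),(25,255,255),(120,210,200,285),.013),("blue",(100,120,70),(125,255,255),(355,180,395,215),.01),
 ("yel",(22,120,120),(35,255,255),(350,220,385,250),.01),("grn",(45,120,60),(85,255,255),(385,230,425,260),.01),
 ("bred",(0,60,80),(7,255,220),(135,220,165,250),.006),("bblue",(100,60,70),(125,255,255),(130,240,160,275),.006),("bgreen",(45,40,60),(90,255,255),(160,225,195,255),.006),("byel",(22,100,100),(35,255,255),(155,250,190,280),.006),
 ("redany",(0,140,90),(7,255,255),(225,130,470,330),.01)]:
    for c in cnts(im,lo,hi,roi)[:3]:
        r,b=rectw(c,p,f,z); print(n,cv2.contourArea(c),np.round(r[0],1),np.round(r[1],1),round(r[2],1),b.tolist())
E
```

```text
lips 589.0 [593.3 104.8] [ 37.6 165.7] 79.0 [[508.3999938964844, 102.0999984741211], [671.0, 70.5999984741211], [678.2000122070312, 107.4000015258789], [515.5999755859375, 139.0]]
lips 238.0 [507.9 -82.4] [36.1 69.2] 80.7 [[470.8999938964844, -94.5999984741211], [539.2000122070312, -105.69999694824219], [545.0, -70.19999694824219], [476.70001220703125, -59.0]]
lips 219.0 [ 602.2 -101.1] [35.6 67.2] 76.8 [[565.4000244140625, -110.80000305175781], [630.9000244140625, -126.0999984741211], [639.0, -91.5], [573.5, -76.0999984741211]]
knob 85.0 [ 543.9 -136.9] [52.8 17.2] 79.7 [[530.5999755859375, -161.3000030517578], [547.5999755859375, -164.39999389648438], [557.0999755859375, -112.4000015258789], [540.0999755859375, -109.30000305175781]]
board 2721.0 [476. 358.] [184.4 142.9] 77.6 [[386.3999938964844, 283.20001220703125], [526.0999755859375, 252.6999969482422], [565.5, 432.79998779296875], [425.8999938964844, 463.3999938964844]]
blue 253.0 [ 630.8 -298.8] [52.5 53.5] 78.3 [[599.2999877929688, -319.1000061035156], [651.5999755859375, -329.8999938964844], [662.2999877929688, -278.5], [609
[... 774 characters left out ...]
]]
bgreen 212.0 [499.1 308.4] [59.4 39.1] 78.0 [[473.79998779296875, 283.3999938964844], [512.0, 275.20001220703125], [524.4000244140625, 333.29998779296875], [486.20001220703125, 341.5]]
byel 155.5 [434.7 323.3] [42.9 42.8] 1.1 [[412.8999938964844, 344.29998779296875], [413.70001220703125, 301.5], [456.6000061035156, 302.3999938964844], [455.70001220703125, 345.1000061035156]]
redany 158.0 [772.1  38.6] [31.6 98.1] 25.6 [[736.5999755859375, 76.0], [779.0, -12.5], [807.5, 1.2000000476837158], [765.0999755859375, 89.5999984741211]]
redany 87.0 [ 556.2 -147.7] [56.7 19. ] 77.8 [[540.9000244140625, -173.39999389648438], [559.5, -177.39999389648438], [571.5, -122.0], [552.9000244140625, -118.0]]
```

```bash
cat > plan.py <<'E'
import sys; from h import *
# usage: plan.py x y z(mm, TCP) yawx(deg) tiltx tilty(deg about world-levelled tool x,y) [mmstep] [degstep]
def Rt(yaw,tx=0,ty=0):
    a=np.radians(yaw); X=np.array([np.cos(a),np.sin(a),0]); Z=np.array([0,0,-1.]); B=np.stack([X,np.cross(Z,X),Z],1)
    return B@R.from_rotvec(np.radians([tx,ty,0])).as_matrix()
def plan(p0,R0,p1,R1,ms=45,ds=8.5,g=None):
    p=p0.copy();Q=R0.copy();rows=[]
    n=int(max(np.ceil(np.linalg.norm(p1-p0)/ms-.02),np.ceil(np.degrees(np.linalg.norm(R.from_matrix(R0.T@R1).as_rotvec()))/ds-.01),1))
    for i in range(n):
        k=1/(n-i); d=(Q.T@((p1-p)*k)).round(0); w=np.degrees(R.from_matrix(Q.T@R1).as_rotvec()*k).round(1)
        if i==n-1: d=(Q.T@(p1-p)).round(1)
        rows.append([round(float(x)/1000,4)+0. for x in d]+[float(x)+0. for x in w])
        p=p+Q@d; Q=Q@R.from_rotvec(np.radians(w)).as_matrix()
    return rows
if __name__=="__main__":
    a=[float(x) for x in sys.argv[1:]]; s=read_state()
    R0=rot(s["orientation"]);p0=s["position"]*1000
    print("now",p0.round(1),"yawx",round(np.degrees(np.arctan2(R0[1,0],R0[0,0])),1),"z",R0[:,2].round(3),"q6",s["joints"][5].round(2),"t",s["clock"])
    for r in plan(p0,R0,np.array(a[:3]),Rt(*(a[3:6]+[0,0,0])[:3]),*(a[6:])): print(r)
E
python3 plan.py 544 -137 190 78.5
```

```text
now [ 194.1 -487.6  255.9] yawx 21.7 z [-0.     0.001 -1.   ] q6 1.42 t 0.15
[0.038, -0.016, 0.006, 0.0, 0.0, -4.7]
[0.039, -0.013, 0.005, 0.0, 0.0, -4.7]
[0.04, -0.01, 0.006, 0.0, 0.0, -4.7]
[0.041, -0.007, 0.005, 0.0, 0.0, -4.7]
[0.041, -0.003, 0.006, 0.0, 0.0, -4.7]
[0.041, 0.0, 0.005, 0.0, 0.0, -4.8]
[0.041, 0.004, 0.006, 0.0, 0.0, -4.7]
[0.041, 0.007, 0.005, 0.0, 0.0, -4.8]
[0.04, 0.01, 0.006, 0.0, 0.0, -4.7]
[0.039, 0.013, 0.005, 0.0, 0.0, -4.8]
[0.038, 0.017, 0.006, 0.0, 0.0, -4.7]
[0.0362, 0.0198, 0.0052, 0.0, 0.0, -4.8]
```

Emit:
jog_arm(steps=[[0.038, -0.016, 0.006, 0, 0, -4.7, 1], [0.039, -0.013, 0.005, 0, 0, -4.7, 1], [0.04, -0.01, 0.006, 0, 0, -4.7, 1], [0.041, -0.007, 0.005, 0, 0, -4.7, 1], [0.041, -0.003, 0.006, 0, 0, -4.7, 1], [0.041, 0, 0.005, 0, 0, -4.8, 1], [0.041, 0.004, 0.006, 0, 0, -4.7, 1], [0.041, 0.007, 0.005, 0, 0, -4.8, 1]], squeeze=120)

```text
clock: 0.95
position: [0.4288, -0.2533, 0.2119]
orientation: [0.867, 0.498, -0.0, -0.0]
ft_force: [0.3, -1.0, -0.2]
finger_gap: 0.0854
```

Emit:
jog_arm(steps=[[0.04, 0.01, 0.006, 0, 0, -4.7, 1], [0.039, 0.013, 0.005, 0, 0, -4.8, 1], [0.038, 0.017, 0.006, 0, 0, -4.7, 1], [0.036, 0.02, 0.005, 0, 0, -4.8, 1], [0, 0, 0, 0, 0, 0, 1], [0, 0, 0, 0, 0, 0, 1]])

```text
clock: 1.55
position: [0.5443, -0.1369, 0.1898]
orientation: [0.774, 0.633, -0.0, -0.0]
ft_force: [-0.1, 0.8, -0.3]
finger_gap: 0.0849
```

```bash
python3 - <<'E'
from h import *
p,f=cam("wrist"); im=get_image("wrist")
for y in(83,-83):
  for x in(-60,60):
    a=np.radians(-11.5); X=[.5733+(x*np.cos(a)-y*np.sin(a))/1e3,.007+(x*np.sin(a)+y*np.cos(a))/1e3,.054]; print(x,y,proj(p,f,X).round(0))
save("w1",im)
E
python3 plan.py 544 -137 94 78.5
```

```text
-60 83 [ 183. -166.]
60 83 [ 382. -165.]
-60 -83 [201. 120.]
60 -83 [364. 120.]
now [ 543.9 -137.6  190.1] yawx 78.5 z [-0.001  0.    -1.   ] q6 1.38 t 1.6
[0.0, 0.0, 0.032, 0.0, 0.0, 0.0]
[0.0, 0.0, 0.032, 0.0, 0.0, 0.0]
[0.0006, 0.0, 0.0321, 0.0, 0.0, 0.0]
```

View pics/w1.png

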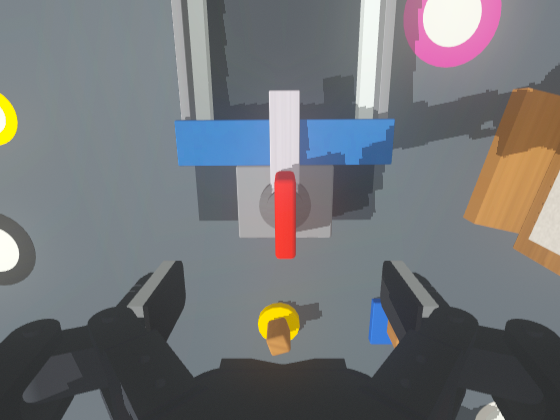

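The wrist view shows the clamp lip edge at row 120, spanning columns 176–393, as predicted to within about 1.5 mm. The red bar is upright in the picture at column 285. I'll descend and grip.

Emit:
jog_arm(steps=[[0, 0.001, 0.032, 0, 0, 0, 1], [0, 0, 0.032, 0, 0, 0, 1], [0, 0, 0.032, 0, 0, 0, 1], [0, 0, 0, 0, 0, 0, 0], [0, 0, 0, 0, 0, 0, 0], [0, 0, 0, 0, 0, 0, 0], [0, 0, 0, 0, 0, 0, 0], [0, 0, 0, 0, 0, 0, 0]], squeeze=120)

```text
clock: 2.4
position: [0.5457, -0.138, 0.0954]
orientation: [0.774, 0.633, 0.0, 0.001]
ft_force: [-3.8, -1.6, 26.3]
finger_gap: 0.013
```

```bash
python3 plan.py 544 -137 94 78.5|head -1; python3 -c "
from h import *;print(read_state())"
```

```text
now [ 545.7 -138.    95.4] yawx 78.5 z [ 0.002 -0.001 -1.   ] q6 1.38 t 2.4
{'clock': 2.4, 'joints': array([-3.92500925e-01,  4.21839175e-01, -2.64073741e-01,  8.83132914e-01,
       -3.57109006e-05,  1.37906051e+00]), 'dq': array([ 0.00233309, -0.00624365,  0.01146038,  0.00161778, -0.00437202,
       -0.00282612]), 'joint_torque': array([-3.81259772e-02, -7.14612150e+01,  3.25209188e+01, -5.07724509e-01,
        1.21716368e-01,  1.23843300e-02]), 'position': array([ 0.54568897, -0.13803213,  0.0953981 ]), 'orientation': array([7.74408884e-01, 6.32684846e-01, 3.98718530e-04, 7.79360399e-04]), 'ft_force': array([-3.78301501, -1.57285036, 26.32033287]), 'torque': array([ 0.03510398,  0.51188056, -0.12446522]), 'finger_gap': 0.013010944805648903}
```

Emit:
jog_arm(steps=[[0, 0, -0.003, 0, 0, 0, 0], [0, 0, 0, 0, 0, 0, 0]])

```text
clock: 2.6
position: [0.5456, -0.138, 0.096]
orientation: [0.774, 0.633, -0.0, -0.0]
ft_force: [10.4, -4.4, -31.0]
finger_gap: 0.0119
```

Emit:
jog_arm(steps=[[0, 0.0005, 0.0015, 0, 0, 0, 0], [0, 0, 0, 0, 0, 4, 0], [0, 0, 0, 0, 0, 8, 0], [0, 0, 0, 0, 0, 8, 0], [0, 0, 0, 0, 0, 8, 0]])

```text
clock: 3.1
position: [0.5449, -0.1377, 0.0958]
orientation: [0.906, 0.424, -0.001, -0.0]
ft_force: [-4.2, -0.7, -2.8]
finger_gap: 0.0126
```

```bash
python3 plan.py 544 -137 94 78.5|head -1; python3 -c "
from h import *;s=read_state();print(s['ft_force'],s['torque'],s['finger_gap'])"
```

```text
now [ 544.9 -137.7   95.8] yawx 50.2 z [-0.002  0.    -1.   ] q6 1.87 t 3.1
[-4.22797769 -0.72860691 -2.80895525] [0.04199636 0.88611431 0.05016247] 0.012614833598006673
```

Emit:
jog_arm(steps=[[0, 0, 0, 0, 0, 8, 0], [0, 0, 0, 0, 0, 8, 0], [0, 0, 0, 0, 0, 8, 0], [0, 0, 0, 0, 0, 8, 0], [0, 0, 0, 0, 0, 8, 0], [0, 0, 0, 0, 0, 8, 0], [0, 0, 0, 0, 0, 6, 0], [0, 0, 0, 0, 0, 0, 0]])

```text
clock: 3.9
position: [0.5442, -0.1362, 0.0957]
orientation: [0.999, -0.032, -0.001, -0.001]
ft_force: [-6.0, 9.5, 1.5]
finger_gap: 0.0121
```

```bash
python3 plan.py 544 -137 94 78.5|head -1; python3 -c "
from h import *;s=read_state();print(s['ft_force'],s['torque'],s['finger_gap'])"
```

```text
now [ 544.2 -136.2   95.7] yawx -3.7 z [-0.002  0.003 -1.   ] q6 2.81 t 3.9
[-5.96882745  9.54069064  1.47135125] [ 1.84458762  1.23618596 -0.02948357] 0.012083800399408016
```

Emit:
jog_arm(steps=[[0, 0, 0, 0, 0, 0, 1], [0, 0, 0, 0, 0, 0, 1], [0, 0, 0, 0, 0, 0, 1], [0, 0, -0.03, 0, 0, 0, 1], [0, 0, -0.04, 0, 0, 0, 1], [0, 0, -0.03, 0, 0, 0, 1]])

```text
clock: 4.5
position: [0.546, -0.1381, 0.1981]
orientation: [1.0, -0.031, 0.001, 0.0]
ft_force: [1.1, -0.7, 0.3]
finger_gap: 0.0854
```

```bash
python3 plan.py 476 358 190 77.7
```

```text
now [ 546.  -138.1  198.1] yawx -3.5 z [ 0.001 -0.001 -1.   ] q6 2.81 t 4.5
[-0.008, -0.041, 0.001, 0.0, 0.0, -6.8]
[-0.003, -0.042, 0.001, 0.0, 0.0, -6.8]
[0.001, -0.042, 0.001, 0.0, 0.0, -6.8]
[0.006, -0.041, 0.001, 0.0, 0.0, -6.8]
[0.011, -0.04, 0.0, 0.0, 0.0, -6.8]
[0.016, -0.039, 0.001, 0.0, 0.0, -6.7]
[0.02, -0.036, 0.0, 0.0, 0.0, -6.8]
[0.025, -0.034, 0.001, 0.0, 0.0, -6.7]
[0.028, -0.031, 0.0, 0.0, 0.0, -6.8]
[0.032, -0.027, 0.001, 0.0, 0.0, -6.7]
[0.035, -0.023, 0.0, 0.0, 0.0, -6.8]
[0.0366, -0.0187, 0.0007, 0.1, 0.0, -6.7]
```

Emit:
jog_arm(steps=[[-0.008, -0.041, 0.001, 0, 0, -6.8, 1], [-0.003, -0.042, 0.001, 0, 0, -6.8, 1], [0.001, -0.042, 0.001, 0, 0, -6.8, 1], [0.006, -0.041, 0.001, 0, 0, -6.8, 1], [0.011, -0.04, 0, 0, 0, -6.8, 1], [0.016, -0.039, 0.001, 0, 0, -6.7, 1], [0.02, -0.036, 0, 0, 0, -6.8, 1], [0.025, -0.034, 0.001, 0, 0, -6.7, 1]])

```text
clock: 5.3
position: [0.4985, 0.1948, 0.1902]
orientation: [0.903, 0.43, 0.0, 0.0]
ft_force: [1.1, -0.8, -0.1]
finger_gap: 0.0851
```

Emit:
jog_arm(steps=[[0.028, -0.031, 0, 0, 0, -6.8, 1], [0.032, -0.027, 0.001, 0, 0, -6.7, 1], [0.035, -0.023, 0, 0, 0, -6.8, 1], [0.037, -0.019, 0.001, 0, 0, -6.7, 1], [0, 0, 0, 0, 0, 0, 1], [0, 0, 0, 0, 0, 0, 1]])

```text
clock: 5.9
position: [0.4753, 0.3592, 0.1877]
orientation: [0.779, 0.628, -0.0, 0.0]
ft_force: [-0.4, -1.1, -1.2]
finger_gap: 0.0852
```

```bash
python3 - <<'E'
from m import *
p,f=cam("wrist"); im=get_image("wrist"); save("w2",im)
t=get_image("top"); save("t2",t)
pt,ft=cam("top")
for n,q in (("bl",(-70,-90)),("br",(70,-90)),("tl",(-70,90)),("tr",(70,90))):
    a=np.radians(-12.3); x,y=q; print(n,proj(p,f,[.476+(x*np.cos(a)-y*np.sin(a))/1e3,.358+(x*np.sin(a)+y*np.cos(a))/1e3,.013]).round(0))
# tray in top view now (arm away): rails & tongue
c=cv2.resize(t[160:290,210:350],None,fx=4,fy=4,interpolation=cv2.INTER_CUBIC); c=cv2.resize(c,(560,520))
cv2.imwrite("pics/both.png",np.vstack([cv2.resize(im,(420,315)),cv2.resize(c,(420,285))])[:,:,::-1])
E
python3 plan.py 476 358 48 77.7
```

```text
bl [212. 282.]
br [355. 282.]
tl [199.  87.]
tr [368.  87.]
now [475.7 357.9 187.9] yawx 77.6 z [ 0. -0. -1.] q6 2.3 t 6.0
[0.0, 0.0, 0.035, 0.0, 0.0, 0.0]
[0.0, 0.0, 0.035, 0.0, 0.0, 0.0]
[0.0, 0.0, 0.035, 0.0, 0.0, 0.0]
[0.0001, 0.0002, 0.0349, 0.0, 0.0, -0.1]
```

View pics/both.png

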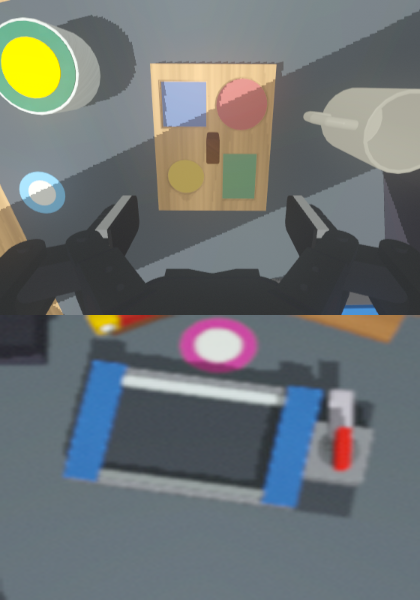

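The board corners in the wrist view match the prediction. The top crop shows the tongue turned clear of the well. I'll grip the fin and refine the tray pose from the clear lips.

Emit:
jog_arm(steps=[[0, 0, 0.035, 0, 0, 0, 1], [0, 0, 0.035, 0, 0, 0, 1], [0, 0, 0.035, 0, 0, 0, 0.6], [0, 0, 0.033, 0, 0, 0, 0.6], [0, 0, 0, 0, 0, 0, 0], [0, 0, 0, 0, 0, 0, 0], [0, 0, 0, 0, 0, 0, 0], [0, 0, 0, 0, 0, 0, 0]], squeeze=80)

```text
clock: 6.8
position: [0.4767, 0.3588, 0.052]
orientation: [0.779, 0.627, 0.001, 0.0]
ft_force: [-0.5, -2.8, 8.5]
finger_gap: 0.0124
```

```bash
python3 - <<'E'
from m import *
im=cv2.imread("pics/t2.png")[:,:,::-1].copy(); p,f=cam("top")
C=[]
for c in cnts(im,(100,120,70),(125,255,255),(225,165,325,265))[:2]:
    r,b=rectw(c,p,f,.054); C.append(r[0]); print(cv2.contourArea(c),np.round(r,1) if 0 else r,b.tolist())
C=np.array(sorted(C,key=lambda q:q[1])); d=C[1]-C[0]; print("tray",C.mean(0),np.linalg.norm(d),"yaw",-np.degrees(np.arctan2(d[0],d[1])))
w=cv2.imread("pics/w1.png")[:,:,::-1].copy()
E
python3 plan.py 476 358 48 77.7|head -1
```

```text
602.0 ((555.8006591796875, -91.08599853515625), (39.10348892211914, 165.4027099609375), 78.44029998779297) [[470.8999938964844, -93.69999694824219], [632.9000244140625, -126.80000305175781], [640.7000122070312, -88.5], [478.70001220703125, -55.400001525878906]]
597.0 ((593.6107788085938, 104.19866943359375), (38.026302337646484, 165.11032104492188), 79.2659912109375) [[509.0, 100.9000015258789], [671.2000122070312, 70.0999984741211], [678.2999877929688, 107.5], [516.0, 138.3000030517578]]
tray [574.70571899   6.55633545] 198.91130357527985 yaw -10.957763662524584
now [476.7 358.8  52. ] yawx 77.7 z [ 0.003  0.001 -1.   ] q6 2.29 t 6.8
```

```bash
cat > wp.py <<'E'
import sys; from plan import *
T=np.array([574.6,6.4]);YAW=-11.1;DY=0.9;H=52.
def tcp(xb,yb,zb,th,T=T,yaw=YAW,DY=DY,H=H):
    c,s=np.cos(th),np.sin(th); v=np.array([xb,yb+DY*c+H*s]); a=np.radians(yaw)
    xy=T+np.array([[np.cos(a),-np.sin(a)],[np.sin(a),np.cos(a)]])@v
    return np.array([*xy,zb-DY*s+H*c]),Rt(yaw+90,0,-np.degrees(th))
def chain(wps,p=None,Q=None,grip=0):
    s=read_state(); p=s["position"]*1000 if p is None else p; Q=rot(s["orientation"]) if Q is None else Q
    print("now",p.round(1),"t",s["clock"],s["ft_force"].round(1))
    for (p1,R1,ms) in wps:
        rows=plan(p,Q,p1,R1,ms); print("to",p1.round(1))
        for r in rows:
            print(r+[grip]); p=p+Q@np.array(r[:3])*1000; Q=Q@R.from_rotvec(np.radians(r[3:])).as_matrix()
E
python3 - <<'E'
from wp import *
s=read_state();p=s["position"]*1000;Q=rot(s["orientation"])
chain([(p+[0,0,115],Rt(77.7),40),(*tcp(0,-12,100,.2),45),(*tcp(0,-12,48,.2),20),(*tcp(0,0,44,.2),7),(*tcp(0,13,40,.2),7),(*tcp(0,13,22,0.),10)])
E
```

```text
now [476.7 358.8  52. ] t 6.8 [-0.5 -2.8  8.5]
to [476.7 358.8 167. ]
[0.0, 0.0, -0.038, 0.1, 0.0, 0.0, 0]
[0.0, 0.0, -0.038, 0.0, 0.0, 0.0, 0]
[0.0002, 0.0002, -0.039, 0.1, -0.1, 0.0, 0]
to [574.4   5.6 150.8]
[-0.036, 0.019, 0.002, 0.0, -1.3, -0.1, 0]
[-0.036, 0.019, 0.003, 0.0, -1.3, -0.1, 0]
[-0.036, 0.019, 0.003, 0.0, -1.3, -0.1, 0]
[-0.036, 0.019, 0.004, 0.0, -1.3, -0.2, 0]
[-0.036, 0.019, 0.005, 0.0, -1.3, -0.1, 0]
[-0.036, 0.018, 0.006, 0.0, -1.2, -0.2, 0]
[-0.036, 0.018, 0.007, -0.1, -1.3, -0.1, 0]
[-0.035, 0.019, 0.007, 0.0, -1.2, -0.2, 0]
[-0.0354, 0.0181, 0.0081, -0.1, -1.3, -0.1, 0]
to [574.4   5.6  98.8]
[0.003, 0.0, 0.017, 0.0, 0.0, 0.0, 0]
[0.004, 0.0, 0.017, 0.0, 0.0, 0.0, 0]
[0.0034, 0.0, 0.017, 0.0, 0.0, 0.0, 0]
to [576.8  17.4  94.8]
[0.006, 0.0, 0.001, 0.0, 0.0, 0.0, 0]
[0.0066, 0.0, 0.0005, 0.0, 0.0, 0.0, 0]
to [579.3  30.2  90.8]
[0.007, 0.0, 0.001, 0.0, 0.0, 0.0, 0]
[0.0065, 0.0, 0.0004, 0.0, 0.0, 0.0, 0]
to [577.3  20.   74. ]
[-0.003, 0.0, 0.009, 0.0, 5.8, 0.0, 0]
[-0.0047, 0.0, 0.009, 0.0, 5.7, 0.0, 0]
```

Emit:
jog_arm(steps=[[0, 0, -0.038, 0, 0, 0, 0], [0, 0, -0.038, 0, 0, 0, 0], [0, 0, -0.039, 0, 0, 0, 0], [-0.036, 0.019, 0.002, 0, -1.3, -0.1, 0], [-0.036, 0.019, 0.003, 0, -1.3, -0.1, 0], [-0.036, 0.019, 0.003, 0, -1.3, -0.1, 0], [-0.036, 0.019, 0.004, 0, -1.3, -0.2, 0], [-0.036, 0.019, 0.005, 0, -1.3, -0.1, 0]], squeeze=120)

```text
clock: 7.6
position: [0.5311, 0.1606, 0.1573]
orientation: [0.774, 0.63, -0.044, 0.036]
ft_force: [0.5, 0.8, -2.7]
finger_gap: 0.0122
```

Emit:
jog_arm(steps=[[-0.036, 0.018, 0.006, 0, -1.2, -0.2, 0], [-0.036, 0.018, 0.007, 0, -1.3, -0.1, 0], [-0.035, 0.019, 0.007, 0, -1.2, -0.2, 0], [-0.035, 0.018, 0.008, 0, -1.3, -0.1, 0], [0, 0, 0, 0, 0, 0, 0], [0, 0, 0, 0, 0, 0, 0]])

```text
clock: 8.2
position: [0.5736, 0.0053, 0.1496]
orientation: [0.769, 0.632, -0.078, 0.063]
ft_force: [-0.7, 0.8, -3.8]
finger_gap: 0.012
```

```bash
python3 - <<'E'
from wp import *
print(read_state()["finger_gap"],rot(read_state()["orientation"]).round(3).tolist())
chain([(*tcp(0,-12,100,.2),45),(*tcp(0,-12,48,.2),20),(*tcp(0,0,44,.2),7),(*tcp(0,13,40,.2),7),(*tcp(0,13,22,0.),10)])
p,f=cam("wrist");save("w3",get_image("wrist"))
s=get_image("scene"); cv2.imwrite("pics/s3.png",cv2.resize(s[150:300,180:420],(800,500),interpolation=cv2.INTER_CUBIC)[:,:,::-1])
a=np.radians(YAW)
for y in(83,117):
  for x in(-82,82): print(x,y,proj(p,f,[(T[0]+x*np.cos(a)-y*np.sin(a))/1e3,(T[1]+x*np.sin(a)+y*np.cos(a))/1e3,.054]).round(0))
E
```

```text
0.01204729802524119 [[0.19, 0.981, -0.04], [0.961, -0.194, -0.195], [-0.199, -0.001, -0.98]]
now [573.6   5.3 149.6] t 8.2 [-0.7  0.8 -3.8]
to [574.4   5.6 150.8]
[0.0002, 0.0007, -0.0013, -0.1, 0.0, -0.1, 0]
to [574.4   5.6  98.8]
[0.003, 0.0, 0.017, 0.0, 0.0, 0.0, 0]
[0.004, 0.0, 0.017, 0.0, 0.0, 0.0, 0]
[0.0034, 0.0, 0.017, 0.0, 0.0, 0.0, 0]
to [576.8  17.4  94.8]
[0.006, 0.0, 0.001, 0.0, 0.0, 0.0, 0]
[0.0065, 0.0, 0.0005, 0.0, 0.0, 0.0, 0]
to [579.3  30.2  90.8]
[0.007, 0.0, 0.001, 0.0, 0.0, 0.0, 0]
[0.0065, 0.0, 0.0004, 0.0, 0.0, 0.0, 0]
to [577.3  20.   74. ]
[-0.003, 0.0, 0.009, 0.0, 5.7, 0.0, 0]
[-0.0046, 0.0, 0.009, 0.0, 5.8, 0.0, 0]
-82 83 [131.  50.]
82 83 [437.  49.]
-82 117 [117. -27.]
82 117 [452. -28.]
```

View pics/w3.png

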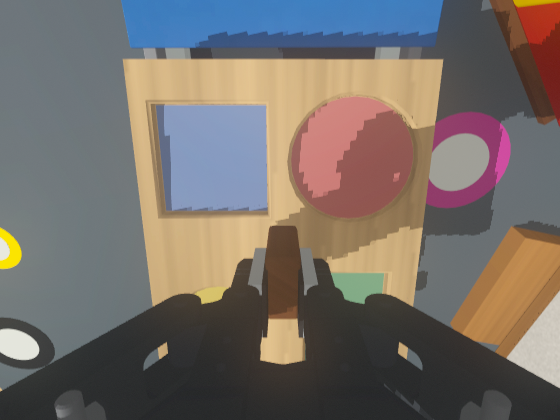

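The lip edge is at row 47, columns 130–440, within 2 px of the prediction. The board's far edge is at row 60. I'll check the grip offset from that edge.

```bash
python3 - <<'E'
from wp import *
p,f=cam("wrist"); s=read_state(); Q=rot(s["orientation"]); P=s["position"]*1000
for dy in(-2,0,2,4):
  o=P+Q@np.array([-dy,0,52.])
  print(dy,[proj(p,f,(o+Q@np.array([y,x,-13]))/1e3).round(1).tolist() for x,y in((-70,90),(70,90))])
im=cv2.imread("pics/w3.png"); hsv=cv2.cvtColor(im,cv2.COLOR_BGR2HSV)
for c in(180,284,400): print(c,hsv[40:70,c].tolist()[::2])
for r in(66,90): print([ (c,int(hsv[r,c,0]),int(hsv[r,c,1])) for c in list(range(116,134,2))+list(range(432,450,2))])
E
```

```text
-2 [[121.7, 57.6], [444.0, 57.3]]
0 [[122.4, 62.6], [443.4, 62.2]]
2 [[123.0, 67.5], [442.8, 67.2]]
4 [[123.6, 72.4], [442.2, 72.1]]
180 [[106, 161, 190], [106, 158, 191], [106, 158, 191], [106, 158, 186], [100, 20, 150], [68, 7, 156], [68, 7, 156], [54, 8, 157], [60, 7, 156], [23, 26, 165], [18, 95, 207], [18, 95, 207], [18, 96, 208], [18, 94, 208], [18, 96, 208]]
284 [[109, 134, 131], [109, 131, 130], [110, 126, 130], [110, 118, 121], [133, 23, 76], [162, 17, 73], [162, 17, 74], [175, 20, 76], [175, 20, 76], [15, 66, 116], [18, 94, 217], [18, 93, 216], [18, 95, 217], [18, 94, 217], [18, 94, 217]]
400 [[109, 133, 128], [109, 127, 129], [109, 125, 129], [110, 93, 121], [60, 2, 114], [165, 5, 102], [170, 8, 96], [0, 8, 97], [8, 10, 98], [11, 32, 112], [18, 94, 204], [18, 95, 204], [18, 97, 205], [18, 98, 205], [18, 98, 205]]
[(116, 104, 27), (118, 105, 25), (120, 104, 27), (122, 104, 23), (124, 19, 101), (126, 18, 99), (128, 18, 95), (130, 18, 95), (132, 19, 95), (432, 18, 97), (434, 18, 97), (436, 18, 99), (438, 18, 96), (440, 18, 95), (442, 17, 86), (444, 0, 3), (446, 0, 6), (448, 15, 6)]
[(116, 99, 27), (118, 99, 27), (120, 96, 21), (122, 99, 21), (124, 100, 19), (126, 18, 61), (128, 19, 97), (130, 18, 97), (132, 18, 97), (432, 19, 99), (434, 18, 100), (436, 18, 98), (438, 18, 97), (440, 13, 21), (442, 13, 26), (444, 15, 23), (446, 13, 21), (448, 12, 15)]
```

Emit:
jog_arm(steps=[[0.001, 0.0008, 0.012, 0, 0, 0, 0], [0.003, 0, 0.015, 0, 0, 0, 0], [0.004, 0, 0.014, 0, 0, 0, 0], [0.003, 0, 0.011, 0, 0, 0, 0], [0, 0, 0, 0, 0, 0, 0], [0.006, 0, 0.001, 0, 0, 0, 0], [0.006, 0, 0, 0, 0, 0, 0]])

```text
clock: 9.0
position: [0.5768, 0.018, 0.0926]
orientation: [0.768, 0.632, -0.078, 0.063]
ft_force: [0.0, -0.1, -4.3]
finger_gap: 0.012
```

```bash
python3 - <<'E'
from wp import *
chain([(*tcp(0,13,40,.2,DY=-.5),7),(*tcp(0,13,22,0.,DY=-.5),10)])
E
```

```text
now [576.8  18.   92.6] t 9.0 [ 0.  -0.1 -4.3]
to [579.   28.8  91.1]
[0.006, 0.0, 0.0, 0.0, 0.0, 0.0, 0]
[0.0051, 0.0001, -0.0006, -0.1, 0.0, 0.0, 0]
to [577.   18.7  74. ]
[-0.003, 0.0, 0.009, 0.0, 5.7, 0.0, 0]
[-0.0047, 0.0, 0.0093, 0.0, 5.8, 0.0, 0]
```

Emit:
jog_arm(steps=[[0.006, 0, 0, 0, 0, 0, 0], [0.005, 0, -0.0005, 0, 0, 0, 0], [-0.001, 0, 0.004, 0, 2.8, 0, 0], [-0.002, 0, 0.005, 0, 2.9, 0, 0], [0, 0, 0, 0, 0, 0, 0]])

```text
clock: 9.5
position: [0.5774, 0.0233, 0.0821]
orientation: [0.772, 0.634, -0.04, 0.031]
ft_force: [0.7, -0.2, -3.6]
finger_gap: 0.0119
```

```bash
python3 - <<'E'
from wp import *
chain([(*tcp(0,13,22,0.,DY=-.5),5),(*tcp(0,0,22,0.,DY=-.5),7)])
E
```

```text
now [577.4  23.3  82.1] t 9.5 [ 0.7 -0.2 -3.6]
to [577.   18.7  74. ]
[-0.002, 0.0, 0.004, -0.1, 2.9, 0.0, 0]
[-0.002, 0.0005, 0.0045, 0.0, 2.9, -0.1, 0]
to [574.5   5.9  74. ]
[-0.007, 0.0, 0.0, 0.0, 0.0, 0.0, 0]
[-0.006, 0.0, -0.0001, 0.0, 0.0, 0.0, 0]
```

Emit:
jog_arm(steps=[[-0.002, 0, 0.003, 0, 2.9, 0, 0], [-0.002, 0.0005, 0.004, 0, 2.9, 0, 0], [0, 0, 0, 0, 0, 0, 0], [-0.006, 0, 0, 0, 0, 0, 0], [-0.007, 0, 0, 0, 0, 0, 0], [0, 0, 0, 0, 0, 0, 0]])

```text
clock: 10.1
position: [0.5747, 0.006, 0.0757]
orientation: [0.772, 0.635, -0.001, -0.0]
ft_force: [-0.9, -0.3, -3.6]
finger_gap: 0.0113
```

```bash
python3 - <<'E'
from wp import *
chain([(*tcp(0,0,20.5,0.,DY=-.5),5)])
p,f=cam("wrist");s=read_state(); save("w4",get_image("wrist"))
Q=rot(s["orientation"]); P=s["position"]*1000
print(Q.round(3).tolist())
o=P+Q@np.array([.5,0,52.]); print("board z",o)
for x,y in((-34,45),(34,45),(-34-26.5,45),(-34,45+26.5),(34,45+30.5)): print(x,y,proj(p,f,(o+Q@np.array([y,x,-13]))/1e3).round(1))
a=np.radians(YAW)
for x in(-82,82): print(x,proj(p,f,[(T[0]+x*np.cos(a)-83*np.sin(a))/1e3,(T[1]+x*np.sin(a)+83*np.cos(a))/1e3,.054]).round(0))
E
```

```text
now [574.7   6.   75.7] t 10.1 [-0.9 -0.3 -3.6]
to [574.5   5.9  72.5]
[-0.0001, -0.0002, 0.0032, -0.1, 0.1, 0.0, 0]
[[0.193, 0.981, -0.002], [0.981, -0.193, -0.001], [-0.001, -0.002, -1.0]]
board z [574.71347705   6.4218171   23.66550581]
-34 45 [211.2 164.1]
34 45 [354.9 163.9]
-60.5 45 [155.1 164.1]
-34 71.5 [207.7 105.5]
34 75.5 [358.9  96. ]
-82 [73. 74.]
82 [492.  74.]
```

View pics/w4.png

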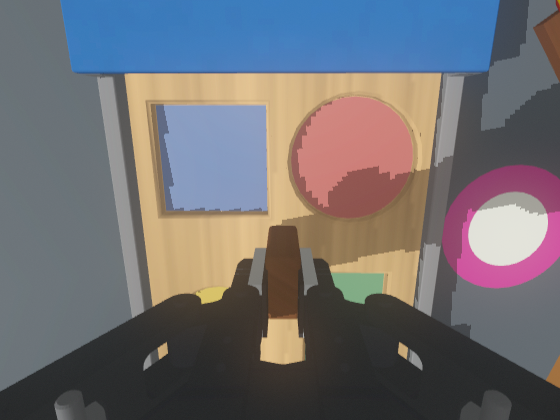

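The board is under the far lip between the walls (lip edge at row 72, recess rims 2–4 px from the prediction), about 1 mm too far +y. I'll draw it back 1 mm, lower and release.

Emit:
jog_arm(steps=[[-0.001, 0, 0.003, 0, 0.1, 0, 0], [0, 0, 0.002, 0, 0, 0, 0], [0, 0, 0, 0, 0, 0, 0], [0, 0, -0.001, 0, 0, 0, 0.5], [0, 0, 0, 0, 0, 0, 0.5], [0, 0, 0, 0, 0, 0, 0.5], [0, 0, -0.03, 0, 0, 0, 0.5], [0, 0, -0.04, 0, 0, 0, 0.5]])

```text
clock: 10.95
position: [0.5736, 0.0056, 0.1407]
orientation: [0.772, 0.635, -0.001, -0.003]
ft_force: [0.9, 0.1, -0.5]
finger_gap: 0.0426
```

Emit:
jog_arm(steps=[[-0.03, 0, -0.04, 0, 0, 0, 0.5], [-0.04, 0, -0.02, 0, 0, 0, 0.5], [-0.03, 0, 0, 0, 0, 0, 1], [0, 0, 0, 0, 0, 0, 1], [0, 0, 0, 0, 0, 0, 1]])

```text
clock: 11.45
position: [0.5554, -0.0932, 0.2011]
orientation: [0.773, 0.635, -0.0, -0.002]
ft_force: [0.1, 0.4, 0.5]
finger_gap: 0.0835
```

```bash
python3 - <<'E'
from wp import *
chain([(np.array([546.3,-137.8,190.]),Rt(-3.1),45)],grip=1)
p,f=cam("wrist"); save("w5",get_image("wrist"))
a=np.radians(YAW)
def pt(x,y,z): return proj(p,f,[(T[0]+x*np.cos(a)-y*np.sin(a))/1e3,(T[1]+x*np.sin(a)+y*np.cos(a))/1e3,z/1e3]).round(1)
for q in((-82,83,54),(82,83,54),(-82,-83,54),(82,-83,54),(-34-26.5,45,33),(-34,45+26.5,33),(-34,45-26.5,33),(34,45,33),(34,-45,33),(34,-45-31.5,33),(34,-45+31.5,33),(-34,-45,33)): print(q,pt(*q))
E
```

```text
now [555.4 -93.2 201.1] t 11.45 [0.1 0.4 0.5]
to [ 546.3 -137.8  190. ]
[-0.005, 0.0, 0.001, 0.0, 0.0, 8.2, 1]
[-0.004, 0.001, 0.001, 0.0, 0.0, 8.2, 1]
[-0.004, 0.001, 0.001, 0.0, 0.0, 8.2, 1]
[-0.004, 0.002, 0.001, 0.0, 0.0, 8.2, 1]
[-0.004, 0.002, 0.001, 0.0, 0.0, 8.2, 1]
[-0.004, 0.003, 0.001, 0.0, 0.0, 8.2, 1]
[-0.003, 0.004, 0.001, 0.0, 0.0, 8.2, 1]
[-0.002, 0.004, 0.001, -0.1, 0.0, 8.2, 1]
[-0.002, 0.004, 0.002, 0.0, 0.0, 8.2, 1]
[-0.0017, 0.0042, 0.001, 0.0, 0.1, 8.1, 1]
(-82, 83, 54) [160.3 -65.1]
(82, 83, 54) [403.9 -65.8]
(-82, -83, 54) [181.4 177.9]
(82, -83, 54) [383.9 177.5]
(-60.5, 45, 33) [203.2   7.9]
(-34, 71.5, 33) [236.4 -32.3]
(-34, 18.5, 33) [239.1  45.7]
(34, 45, 33) [326.7   7.6]
(34, -45, 33) [323.  128.3]
(34, -76.5, 33) [321.9 165.7]
(34, -13.5, 33) [324.2  88.6]
(-34, -45, 33) [242.  128.5]
```

View pics/w5.png

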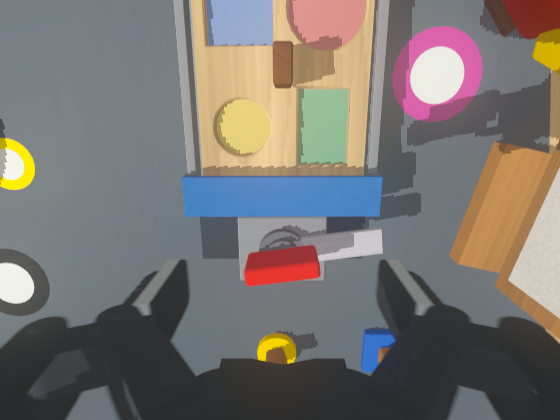

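The board sits flat between the lips within about 1 mm: the green recess spans rows 87–165 against 88.6–165.7 predicted. Next I'll close the clamp.

Emit:
jog_arm(steps=[[-0.005, 0, 0.001, 0, 0, 8.3, 1], [-0.004, 0.001, 0.001, 0, 0, 8.3, 1], [-0.004, 0.001, 0.001, 0, 0, 8.2, 1], [-0.004, 0.002, 0.001, 0, 0, 8.2, 1], [-0.004, 0.002, 0.001, 0, 0, 8.2, 1], [-0.004, 0.003, 0.001, 0, 0, 8.2, 1], [-0.003, 0.004, 0.001, 0, 0, 8.2, 1], [-0.002, 0.004, 0.001, 0, 0, 8.2, 1]])

```text
clock: 12.3
position: [0.5488, -0.1278, 0.1928]
orientation: [0.994, 0.112, -0.001, -0.001]
ft_force: [0.0, -0.6, -0.3]
finger_gap: 0.0852
```

Emit:
jog_arm(steps=[[-0.002, 0.004, 0.002, 0, 0, 8.2, 1], [-0.002, 0.004, 0.001, 0, 0, 8.2, 1], [0, 0, 0, 0, 0, 0, 1], [0, 0, 0, 0, 0, 0, 1]])

```text
clock: 12.7
position: [0.5461, -0.1365, 0.19]
orientation: [1.0, -0.026, -0.001, -0.001]
ft_force: [-0.4, 0.3, -0.4]
finger_gap: 0.0852
```

```bash
python3 - <<'E'
from wp import *
chain([(np.array([546.2,-137.8,96.]),Rt(-3.4),32)],grip=1)
E
```

```text
now [ 546.1 -136.5  190. ] t 12.7 [-0.4  0.3 -0.4]
to [ 546.2 -137.8   96. ]
[0.0, 0.001, 0.031, 0.0, 0.0, 0.1, 1]
[0.0, 0.0, 0.032, -0.1, 0.1, 0.1, 1]
[0.0003, 0.0005, 0.031, 0.0, 0.0, 0.2, 1]
```

Emit:
jog_arm(steps=[[0, 0.001, 0.031, 0, 0, 0.2, 1], [0, 0, 0.032, 0, 0, 0.1, 1], [0, 0, 0.031, 0, 0, 0.1, 1], [0, 0, 0, 0, 0, 0, 0], [0, 0, 0, 0, 0, 0, 0], [0, 0, 0, 0, 0, 0, 0], [0, 0, 0, 0, 0, 0, 0], [0, 0, 0, 0, 0, 0, 0]], squeeze=120)

```text
clock: 13.5
position: [0.5465, -0.1369, 0.0975]
orientation: [0.999, -0.032, 0.0, -0.002]
ft_force: [1.2, 34.7, 37.1]
finger_gap: 0.0128
```

```bash
python3 -c "
from h import *;s=read_state();print(s['position'],s['ft_force'],s['torque'],s['finger_gap'],s['joints'])"
```

```text
[ 0.54649202 -0.13689714  0.09750239] [ 1.22773055 34.71108103 37.08627288] [ 6.46988893 -0.2192106  -0.02802647] 0.01278071783268711 [-0.39232373  0.42220073 -0.25685129  0.89299559  0.00479002  2.81281067]
```

Emit:
jog_arm(steps=[[0, -0.0015, -0.0017, 0, 0, 0, 0], [0, 0, 0, 0, 0, 0, 0]])

```text
clock: 13.7
position: [0.5465, -0.1363, 0.098]
orientation: [0.999, -0.032, -0.0, -0.001]
ft_force: [5.4, 2.1, -11.6]
finger_gap: 0.0119
```

Emit:
jog_arm(steps=[[0, 0, 0, 0, 0, -6, 0], [0, 0, 0, 0, 0, -8, 0], [0, 0, 0, 0, 0, -8, 0], [0, 0, 0, 0, 0, -8, 0], [0, 0, 0, 0, 0, -8, 0], [0, 0, 0, 0, 0, -6, 0]])

```text
clock: 14.3
position: [0.5465, -0.136, 0.098]
orientation: [0.938, 0.347, 0.0, -0.002]
ft_force: [5.3, 5.3, -10.5]
finger_gap: 0.0118
```

```bash
python3 plan.py 544 -137 94 78.5|head -1; python3 -c "
from h import *;s=read_state();print(s['position'],s['ft_force'],s['torque'],s['finger_gap'],s['joints'])"
```

```text
now [ 546.5 -136.    98. ] yawx 40.7 z [-0.001  0.003 -1.   ] q6 2.04 t 14.3
[ 0.54646726 -0.13604199  0.09800449] [  5.30198991   5.3183745  -10.49203708] [ 0.63983234 -1.34542145 -0.07360085] 0.011774251453993096 [-0.39005907  0.42188808 -0.25582161  0.8949771   0.00294421  2.04199809]
```

Turn another 39° to about 79.5°.

Emit:
jog_arm(steps=[[0, 0, 0, 0, 0, -8, 0], [0, 0, 0, 0, 0, -8, 0], [0, 0, 0, 0, 0, -8, 0], [0, 0, 0, 0, 0, -8, 0], [0, 0, 0, 0, 0, -6, 0], [0, 0, 0, 0, 0, -1.5, 0], [0, 0, 0, 0, 0, 0, 0], [0, 0, 0, 0, 0, 0, 0]])

```text
clock: 15.1
position: [0.5462, -0.1358, 0.098]
orientation: [0.767, 0.641, 0.001, -0.002]
ft_force: [3.5, 5.6, -8.5]
finger_gap: 0.0118
```

```bash
python3 plan.py 544 -137 94 78.5|head -1; python3 -c "
from h import *;s=read_state();print(s['position'],s['ft_force'],s['torque'],s['finger_gap'])"
```

```text
now [ 546.2 -135.8   98. ] yawx 79.8 z [-0.001  0.004 -1.   ] q6 1.36 t 15.1
[ 0.54624533 -0.13583428  0.09801812] [ 3.48179387  5.6083286  -8.52510235] [ 1.046482   -1.15087195 -0.80039924] 0.011764604664330219
```

Emit:
jog_arm(steps=[[0, 0, 0, 0, 0, 0, 1], [0, 0, 0, 0, 0, 0, 1], [0, 0, 0, 0, 0, 0, 1], [0, 0, -0.04, 0, 0, 0, 1], [0, 0, -0.04, 0, 0, 0, 1], [0, 0, -0.03, 0, 0, 0, 1], [-0.04, 0, -0.01, 0, 0, 0, 1], [-0.045, 0, 0, 0, 0, 0, 1]])

```text
clock: 15.9
position: [0.5318, -0.221, 0.2203]
orientation: [0.766, 0.642, 0.001, 0.0]
ft_force: [0.8, -0.4, -0.6]
finger_gap: 0.0856
```

Emit:
jog_arm(steps=[[-0.045, 0.01, 0, 0, 0, 0, 1], [-0.04, 0.02, 0, 0, 0, 0, 1], [0, 0, 0, 0, 0, 0, 1], [0, 0, 0, 0, 0, 0, 1]])

```text
clock: 16.3
position: [0.5453, -0.3102, 0.2173]
orientation: [0.768, 0.641, -0.0, -0.002]
ft_force: [0.2, 0.6, 0.8]
finger_gap: 0.0854
```

```bash
python3 - <<'E'
from m import *
print(read_state()["position"])
p,f=cam("wrist"); im=get_image("wrist"); save("w6",im)
for n,lo,hi in [("blue",(100,120,70),(125,255,255)),("yel",(22,120,120),(35,255,255)),("grn",(45,120,60),(85,255,255)),("wood",(5,60,60),(20,200,255))]:
    for c in cnts(im,lo,hi,(0,0,560,420),200)[:4]:
        r,b=rectw(c,p,f,.01); print(n,cv2.contourArea(c),c[:,0].mean(0).round(),np.round(r[0],1),np.round(r[1],1),round(r[2],1))
E
```

```text
[ 0.54534051 -0.31024175  0.21728836]
blue 3253.5 [367. 323.] [ 612.  -490.2] [ 52.  121.1] 10.7
blue 2570.5 [367. 157.] [ 630.4 -298.6] [50.1 50.9] 78.6
yel 1514.0 [243. 157.] [ 511.8 -276.5] [42.9 43.1] 79.7
grn 1301.5 [236. 265.] [ 478.6 -388.2] [41.5 60.2] 27.7
grn 359.5 [ 86. 405.] [ 258.5 -537.6] [58.3 16. ] 52.6
wood 8272.0 [533. 133.] [ 801.5 -346.7] [ 96.4 376.3] 16.8
wood 966.5 [480. 407.] [ 737.7 -624.2] [46. 59.] 79.7
wood 580.5 [373. 160.] [ 635.6 -302.5] [23.3 27.8] 77.5
wood 574.5 [231. 275.] [ 472.6 -398.6] [33.7 27.7] 30.5
```

View pics/w6.png

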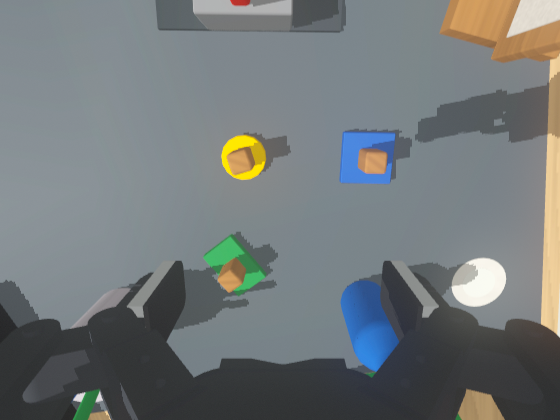

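Fresh positions from the wrist picture: blue (630,-299), aligned; yellow (512,-276); green (478,-388), turned about 28°. I'll take blue first and look at the yellow block's angle in a crop.

```bash
python3 - <<'E'
from wp import *
chain([(np.array([630.5,-298.6,110.]),Rt(78.8),45),(np.array([630.5,-298.6,41.]),Rt(78.8),35)],grip=1)
im=cv2.imread("pics/w6.png"); cv2.imwrite("pics/c6.png",np.hstack([cv2.resize(im[125:190,210:275],(400,400),interpolation=cv2.INTER_CUBIC),cv2.resize(im[230:300,200:270],(400,400),interpolation=cv2.INTER_CUBIC)]))
E
```

```text
now [ 545.3 -309.3  217.5] t 16.35 [ 0.   0.2 -0. ]
to [ 630.5 -298.6  110. ]
[0.006, 0.021, 0.027, 0.0, 0.0, 0.2, 1]
[0.007, 0.02, 0.027, 0.0, 0.0, 0.3, 1]
[0.006, 0.021, 0.027, -0.1, -0.1, 0.2, 1]
[0.007, 0.02, 0.0264, 0.0, 0.0, 0.3, 1]
to [ 630.5 -298.6   41. ]
[0.0, 0.0, 0.034, 0.0, 0.0, 0.0, 1]
[-0.0001, 0.0001, 0.035, 0.0, 0.0, 0.0, 1]
```

View pics/c6.png

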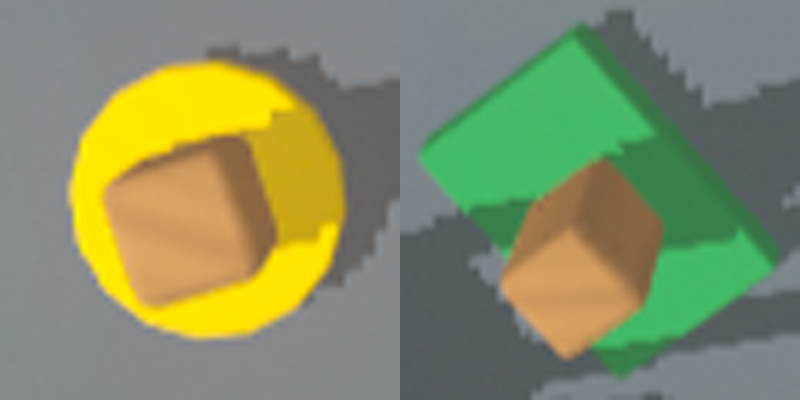

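The yellow block is turned about 18° counter-clockwise from the picture axes, and the green outline is as measured. I'll grasp blue now.

Emit:
jog_arm(steps=[[0.006, 0.021, 0.027, 0, 0, 0.2, 1], [0.007, 0.02, 0.027, 0, 0, 0.3, 1], [0.006, 0.021, 0.027, 0, 0, 0.2, 1], [0.007, 0.02, 0.026, 0, 0, 0.3, 1], [0, 0, 0.034, 0, 0, 0, 1], [0, 0, 0.035, 0, 0, 0, 0.6], [0, 0, 0, 0, 0, 0, 0.3], [0, 0, 0, 0, 0, 0, 0]], squeeze=40)

```text
clock: 17.15
position: [0.6306, -0.2977, 0.0426]
orientation: [0.772, 0.635, -0.0, -0.001]
ft_force: [0.2, 0.8, 1.7]
finger_gap: 0.0441
```

Emit:
jog_arm(steps=[[0, 0, 0, 0, 0, 0, 0], [0, 0, 0, 0, 0, 0, 0], [0, 0, 0, 0, 0, 0, 0], [0, 0, 0, 0, 0, 0, 0]])

```text
clock: 17.55
position: [0.6316, -0.2989, 0.044]
orientation: [0.773, 0.635, 0.001, 0.0]
ft_force: [-0.1, 1.1, 8.0]
finger_gap: 0.0196
```

```bash
cat > place.py <<'E'
import sys; from wp import *
# place.py x y (tray mm) H yaw : waypoints to above recess
x,y,h,yaw=[float(v) for v in sys.argv[1:5]]; a=np.radians(YAW)
P=T+np.array([[np.cos(a),-np.sin(a)],[np.sin(a),np.cos(a)]])@[x,y]
s=read_state();p=s["position"]*1000;Q=rot(s["orientation"]);print(s["finger_gap"],"yaw",np.degrees(np.arctan2(Q[1,0],Q[0,0])).round(1))
w=[(np.array([min(p[0],590.),p[1],170]),Q,40),(np.array([*P,150.]),Rt(yaw),45),(np.array([*P,26+h+10]),Rt(yaw),40)]
if len(sys.argv)>5: w=w[2:]
chain(w)
E
python3 place.py -34 45 41 78.9
```

```text
0.01959702267285917 yaw 78.8
now [ 631.6 -298.9   44. ] t 17.55 [-0.1  1.1  8. ]
to [ 590.  -298.9  170. ]
[-0.002, -0.01, -0.032, 0.0, 0.0, 0.0, 0]
[-0.002, -0.01, -0.031, 0.0, 0.0, 0.0, 0]
[-0.002, -0.01, -0.032, 0.0, 0.0, 0.0, 0]
[-0.002, -0.0106, -0.0311, 0.0, 0.0, 0.0, 0]
to [549.9  57.1 150. ]
[0.043, -0.014, 0.003, 0.0, 0.0, 0.0, 0]
[0.043, -0.014, 0.002, 0.0, 0.0, 0.0, 0]
[0.043, -0.013, 0.003, 0.0, 0.0, 0.0, 0]
[0.042, -0.014, 0.002, 0.0, 0.0, 0.0, 0]
[0.043, -0.013, 0.003, 0.0, 0.0, 0.0, 0]
[0.042, -0.014, 0.002, 0.0, 0.0, 0.0, 0]
[0.043, -0.013, 0.003, 0.0, 0.0, -0.1, 0]
[0.0425, -0.0135, 0.0022, 0.1, 0.0, 0.0, 0]
to [549.9  57.1  77. ]
[0.0, 0.0, 0.036, 0.0, 0.0, 0.0, 0]
[-0.0001, 0.0001, 0.037, 0.0, 0.0, 0.0, 0]
```

Emit:
jog_arm(steps=[[-0.002, -0.01, -0.032, 0, 0, 0, 0], [-0.002, -0.01, -0.031, 0, 0, 0, 0], [-0.002, -0.01, -0.032, 0, 0, 0, 0], [-0.002, -0.01, -0.031, 0, 0, 0, 0], [0.043, -0.014, 0.003, 0, 0, 0, 0], [0.043, -0.014, 0.002, 0, 0, 0, 0], [0.043, -0.013, 0.003, 0, 0, 0, 0], [0.042, -0.014, 0.002, 0, 0, 0, 0]])

```text
clock: 18.35
position: [0.5691, -0.119, 0.1595]
orientation: [0.773, 0.635, 0.001, -0.0]
ft_force: [0.6, -0.3, -0.9]
finger_gap: 0.0193
```

Emit:
jog_arm(steps=[[0.043, -0.013, 0.003, 0, 0, 0, 0], [0.042, -0.014, 0.002, 0, 0, 0, 0], [0.043, -0.013, 0.003, 0, 0, 0, 0], [0.043, -0.014, 0.002, 0, 0, 0, 0], [0, 0, 0, 0, 0, 0, 0], [0, 0, 0, 0, 0, 0, 0]])

```text
clock: 18.95
position: [0.5497, 0.0587, 0.1497]
orientation: [0.772, 0.635, 0.001, -0.001]
ft_force: [0.7, -0.6, -0.5]
finger_gap: 0.0193
```

```bash
python3 place.py -34 45 44 78.9 x; python3 - <<'E'
from m import *
p,f=cam("wrist"); im=get_image("wrist"); save("w7",im)
s=read_state(); Q=rot(s["orientation"]);P=s["position"]*1000
from wp import T,YAW
a=np.radians(YAW)
def pt(x,y,z): return proj(p,f,[(T[0]+x*np.cos(a)-y*np.sin(a))/1e3,(T[1]+x*np.sin(a)+y*np.cos(a))/1e3,z/1e3]).round(1).tolist()
print("rec",[pt(-34+i*26.5,45+j*26.5,33) for i,j in((-1,1),(1,1),(1,-1),(-1,-1))])
print("piece top",[proj(p,f,(P+Q@np.array([j*25,i*25,34]))/1e3).round(1).tolist() for i,j in((-1,1),(1,1),(1,-1),(-1,-1))])
E
```

```text
0.01927660300439425 yaw 78.9
now [549.7  58.7 149.7] t 18.95 [ 0.7 -0.6 -0.5]
to [549.9  57.1  80. ]
[-0.001, 0.0, 0.035, 0.0, -0.1, 0.0, 0]
[-0.0006, 0.0005, 0.0347, 0.0, 0.0, 0.0, 0]
rec [[246.3, 176.7], [320.3, 176.6], [318.2, 245.5], [248.4, 245.5]]
piece top [[231.4, 210.2], [336.2, 210.2], [331.9, 302.6], [235.5, 302.7]]
```

View pics/w7.png

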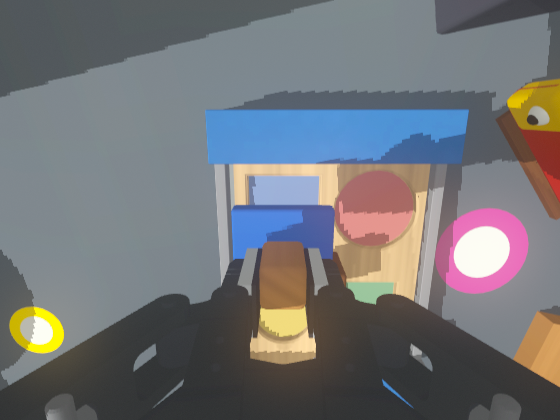

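Emit:
jog_arm(steps=[[-0.001, 0, 0.034, 0, 0, 0, 0], [-0.001, 0.0005, 0.034, 0, 0, 0, 0], [0, 0, 0, 0, 0, 0, 0], [0, 0, 0, 0, 0, 0, 0]])

```text
clock: 19.4
position: [0.5497, 0.0549, 0.081]
orientation: [0.773, 0.634, -0.0, -0.002]
ft_force: [0.7, 0.6, -0.0]
finger_gap: 0.0187
```

```bash
cat > hov.py <<'E'
# hov.py name xr yr hx hy H : pixel predictions of recess rim & piece top edge; saves picture
import sys; from m import *; from wp import T,YAW
n=sys.argv[1]; xr,yr,hx,hy,H=[float(v) for v in sys.argv[2:7]]
s=read_state(); p,f=cam("wrist"); im=get_image("wrist"); save(n,im)
Q=rot(s["orientation"]);P=s["position"]*1000;a=np.radians(YAW);print(P.round(1),s["ft_force"].round(1))
def pt(x,y,z): return proj(p,f,[(T[0]+x*np.cos(a)-y*np.sin(a))/1e3,(T[1]+x*np.sin(a)+y*np.cos(a))/1e3,z/1e3]).round(1).tolist()
print("rec",[pt(xr+i*(hx+1.5),yr+j*(hy+1.5),33) for i,j in((-1,1),(1,1),(1,-1),(-1,-1))])
print("piece top",[proj(p,f,(P+Q@np.array([j*hy,i*hx,H-10]))/1e3).round(1).tolist() for i,j in((-1,1),(1,1),(1,-1),(-1,-1))])
print("1mm px",pt(xr+1,yr+hy,33)[0]-pt(xr,yr+hy,33)[0],pt(xr,yr+hy+1,33)[1]-pt(xr,yr+hy,33)[1])
E
python3 hov.py w8 -34 45 25 25 44; python3 - <<'E'
import cv2
im=cv2.imread("pics/w8.png"); cv2.imwrite("pics/c8.png",cv2.resize(im[90:310,130:430],(800,587),interpolation=cv2.INTER_CUBIC))
E
```

```text
[549.7  54.9  81. ] [ 0.7  0.6 -0. ]
rec [[231.1, 194.3], [334.3, 193.9], [330.6, 286.5], [235.5, 286.8]]
piece top [[230.5, 208.6], [335.6, 208.5], [331.4, 301.3], [234.7, 301.4]]
1mm px 1.900000000000034 -1.9000000000000057
```

View pics/c8.png

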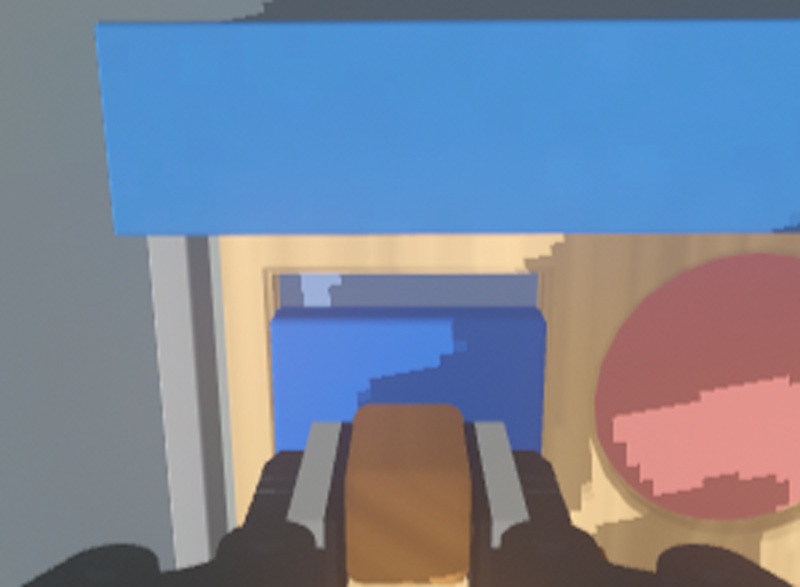

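The recess rim is at rows 191 and up, columns 230–334. The piece's top edge is at row 210 and its sides are aligned to within 0.5 mm. It needs about 4 mm along +tool x.

Emit:
jog_arm(steps=[[0.004, 0, 0, 0, 0, 0, 0], [0, 0, 0.003, 0, 0, 0, 0], [0, 0, 0.003, 0, 0, 0, 0], [0, 0, 0, 0, 0, 0, 0]])

```text
clock: 19.85
position: [0.551, 0.0595, 0.0754]
orientation: [0.773, 0.635, 0.0, -0.0]
ft_force: [-2.5, -5.1, 13.8]
finger_gap: 0.019
```

Emit:
jog_arm(steps=[[-0.001, 0, 0, 0, 0, 0, 0], [0, 0, 0, 0, 0, 0, 0]])

```text
clock: 20.05
position: [0.5503, 0.0589, 0.0747]
orientation: [0.773, 0.635, 0.0, -0.001]
ft_force: [-0.2, 0.3, -0.8]
finger_gap: 0.0189
```

Dropped in. Lower to the floor, then release.

Emit:
jog_arm(steps=[[0, 0, 0.003, 0, 0, 0, 0], [0, 0, 0.0015, 0, 0, 0, 0], [0, 0, 0, 0, 0, 0, 0]])

```text
clock: 20.35
position: [0.5498, 0.0589, 0.0696]
orientation: [0.773, 0.635, -0.0, -0.002]
ft_force: [0.2, -0.3, 0.1]
finger_gap: 0.0191
```

Emit:
jog_arm(steps=[[0, 0, 0, 0, 0, 0, 0.5], [0, 0, 0, 0, 0, 0, 0.5], [0, 0, -0.03, 0, 0, 0, 0.5], [0, 0, -0.045, 0, 0, 0, 0.5], [0, 0, -0.045, 0, 0, 0, 0.5]])

```text
clock: 20.85
position: [0.5497, 0.0586, 0.1911]
orientation: [0.773, 0.635, -0.0, -0.002]
ft_force: [0.8, -0.8, -0.2]
finger_gap: 0.0428
```

```bash
python3 - <<'E'
from wp import *
chain([(np.array([511.7,-300,200.]),Rt(97),45)],grip=1)
E
```

```text
now [549.7  58.6 191.1] t 20.85 [ 0.8 -0.8 -0.2]
to [ 511.7 -300.   200. ]
[-0.045, 0.004, -0.001, 0.0, 0.0, -2.3, 1]
[-0.045, 0.002, -0.001, 0.0, 0.0, -2.3, 1]
[-0.045, 0.0, -0.001, 0.0, 0.0, -2.3, 1]
[-0.045, -0.001, -0.001, 0.0, 0.0, -2.3, 1]
[-0.045, -0.003, -0.001, 0.0, 0.0, -2.3, 1]
[-0.045, -0.005, -0.002, -0.1, 0.0, -2.2, 1]
[-0.045, -0.007, -0.001, 0.0, -0.1, -2.3, 1]
[-0.0438, -0.008, -0.0015, -0.1, 0.0, -2.2, 1]
```

Emit:
jog_arm(steps=[[-0.045, 0.004, -0.001, 0, 0, -2.3, 1], [-0.045, 0.002, -0.001, 0, 0, -2.3, 1], [-0.045, 0, -0.001, 0, 0, -2.3, 1], [-0.045, -0.001, -0.001, 0, 0, -2.3, 1], [-0.045, -0.003, -0.001, 0, 0, -2.3, 1], [-0.045, -0.005, -0.002, 0, 0, -2.2, 1], [-0.045, -0.007, -0.001, 0, 0, -2.3, 1], [-0.044, -0.008, -0.001, 0, 0, -2.2, 1]])

```text
clock: 21.65
position: [0.5117, -0.3022, 0.1982]
orientation: [0.662, 0.749, 0.0, -0.001]
ft_force: [1.0, 1.0, 0.2]
finger_gap: 0.0853
```

Emit:
jog_arm(steps=[[0, 0, 0, 0, 0, 0, 1], [0, 0, 0, 0, 0, 0, 1]])

```text
clock: 21.85
position: [0.5119, -0.301, 0.1978]
orientation: [0.663, 0.748, 0.0, -0.002]
ft_force: [0.4, 0.5, 0.9]
finger_gap: 0.0858
```

```bash
cat > meas.py <<'E'
import sys; from m import *
p,f=cam("wrist"); im=get_image("wrist"); save(sys.argv[1],im)
for n,lo,hi in [("yel",(22,120,120),(35,255,255)),("grn",(45,120,60),(85,255,255))]:
    for c in cnts(im,lo,hi,(0,0,560,380),300)[:4]:
        r,b=rectw(c,p,f,.01); print(n,cv2.contourArea(c),c[:,0].mean(0).round(),np.round(r[0],1),np.round(r[1],1),round(r[2],1))
E
python3 meas.py w9; python3 - <<'E'
from wp import *
chain([(np.array([511.7,-276.5,110.]),Rt(97),45),(np.array([511.7,-276.5,43.]),Rt(97),35)],grip=1)
E
```

```text
yel 1682.0 [286. 163.] [ 511.6 -276.1] [42.6 43.4] 6.8
grn 1354.5 [241. 269.] [ 478. -388.] [40.7 61.4] 27.7
now [ 512.1 -300.   197.9] t 21.9 [ 0.1  1.2 -0.1]
to [ 511.7 -276.5  110. ]
[0.008, 0.001, 0.029, 0.0, -0.1, 0.0, 1]
[0.008, 0.001, 0.029, -0.1, 0.0, 0.0, 1]
[0.0072, 0.0006, 0.03, 0.0, -0.1, 0.0, 1]
to [ 511.7 -276.5   43. ]
[0.0, 0.0, 0.033, 0.0, 0.0, 0.0, 1]
[0.0001, 0.0, 0.034, 0.0, 0.0, 0.0, 1]
```

Emit:
jog_arm(steps=[[0.008, 0.001, 0.029, 0, -0.1, 0, 1], [0.008, 0.001, 0.029, 0, 0, 0, 1], [0.007, 0, 0.03, 0, -0.1, 0, 1], [0, 0, 0.033, 0, 0, 0, 1], [0, 0, 0.034, 0, 0, 0, 0.6], [0, 0, 0, 0, 0, 0, 0.3], [0, 0, 0, 0, 0, 0, 0], [0, 0, 0, 0, 0, 0, 0]])

```text
clock: 22.7
position: [0.5121, -0.2773, 0.045]
orientation: [0.662, 0.749, -0.001, 0.001]
ft_force: [-0.7, -0.7, 0.5]
finger_gap: 0.0282
```

Emit:
jog_arm(steps=[[0, 0, 0, 0, 0, 0, 0], [0, 0, 0, 0, 0, 0, 0], [0, 0, 0, 0, 0, 0, 0]])

```text
clock: 23.0
position: [0.5122, -0.2775, 0.0451]
orientation: [0.663, 0.749, -0.001, 0.001]
ft_force: [-0.8, 2.0, 6.5]
finger_gap: 0.0194
```

```bash
python3 place.py -34 -43.8 44 78.9
```

```text
0.019381416741034878 yaw 97.0
now [ 512.2 -277.5   45.1] t 23.0 [-0.8  2.   6.5]
to [ 512.2 -277.5  170. ]
[0.0, 0.0, -0.031, 0.0, 0.0, 0.0, 0]
[0.0, 0.0, -0.031, 0.0, 0.0, 0.0, 0]
[0.0, 0.0, -0.031, 0.0, 0.0, 0.0, 0]
[-0.0004, 0.0001, -0.0319, 0.0, 0.0, 0.0, 0]
to [532.8 -30.  150. ]
[0.041, 0.008, 0.003, 0.0, 0.0, 3.0, 0]
[0.041, 0.006, 0.003, 0.0, 0.0, 3.0, 0]
[0.041, 0.004, 0.003, 0.0, 0.0, 3.0, 0]
[0.041, 0.002, 0.003, 0.0, 0.0, 3.0, 0]
[0.042, 0.0, 0.004, 0.0, 0.1, 3.1, 0]
[0.041, -0.0016, 0.0035, 0.1, 0.0, 3.0, 0]
to [532.8 -30.   80. ]
[0.0, 0.0, 0.035, 0.0, 0.0, 0.0, 0]
[0.0, 0.0, 0.035, 0.0, 0.0, 0.0, 0]
```

Emit:
jog_arm(steps=[[0, 0, -0.031, 0, 0, 0, 0], [0, 0, -0.031, 0, 0, 0, 0], [0, 0, -0.031, 0, 0, 0, 0], [0, 0, -0.032, 0, 0, 0, 0], [0.041, 0.008, 0.003, 0, 0, 3, 0], [0.041, 0.006, 0.003, 0, 0, 3, 0], [0.041, 0.004, 0.003, 0, 0, 3, 0], [0.041, 0.002, 0.003, 0, 0, 3, 0]])

```text
clock: 23.8
position: [0.5243, -0.1106, 0.1573]
orientation: [0.738, 0.675, -0.0, 0.001]
ft_force: [0.8, 0.2, -0.1]
finger_gap: 0.0195
```

Emit:
jog_arm(steps=[[0.042, 0, 0.004, 0, 0.1, 3.1, 0], [0.041, -0.002, 0.003, 0, 0, 3, 0], [0, 0, 0.033, 0, 0, 0, 0], [0, 0, 0.033, 0, 0, 0, 0], [0, 0, 0, 0, 0, 0, 0], [0, 0, 0, 0, 0, 0, 0]])

```text
clock: 24.4
position: [0.5318, -0.0295, 0.0842]
orientation: [0.772, 0.635, -0.0, -0.0]
ft_force: [-0.0, -0.3, 0.4]
finger_gap: 0.0191
```

```bash
python3 hov.py w10 -34 -45 22 22 45.1; python3 - <<'E'
import cv2
im=cv2.imread("pics/w10.png"); cv2.imwrite("pics/c10.png",cv2.resize(im[90:310,130:430],(800,587),interpolation=cv2.INTER_CUBIC))
E
```

```text
[531.8 -29.5  84.2] [-0.  -0.3  0.4]
rec [[240.6, 205.1], [329.5, 205.0], [326.4, 284.8], [243.6, 284.9]]
piece top [[237.3, 214.0], [328.7, 213.8], [325.5, 295.0], [240.6, 295.2]]
1mm px 1.8999999999999773 -1.9000000000000057
```

View pics/c10.png

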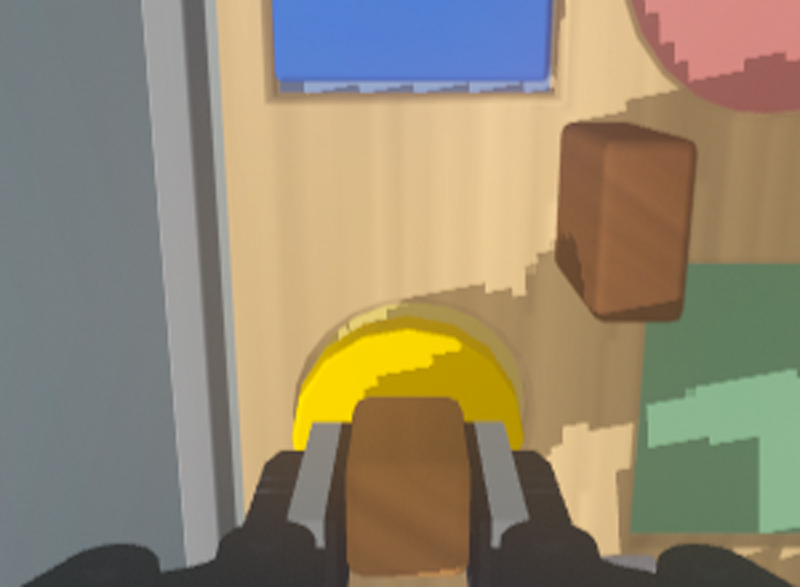

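Blue is seated. For yellow, the recess rim top is at row 202.5 and the piece's top edge at row 214. The piece needs about +0.8 mm in tool y, then lowering.

Emit:
jog_arm(steps=[[-0.0003, 0.0008, 0.003, 0, 0, 0, 0], [0, 0, 0.003, 0, 0, 0, 0], [0, 0, 0.003, 0, 0, 0, 0], [0, 0, 0, 0, 0, 0, 0]])

```text
clock: 24.85
position: [0.5321, -0.0298, 0.0737]
orientation: [0.772, 0.635, -0.0, -0.001]
ft_force: [-0.1, 0.2, -0.2]
finger_gap: 0.019
```

Emit:
jog_arm(steps=[[0, 0, 0.002, 0, 0, 0, 0], [0, 0, 0.0012, 0, 0, 0, 0], [0, 0, 0, 0, 0, 0, 0], [0, 0, 0, 0, 0, 0, 0.4], [0, 0, 0, 0, 0, 0, 0.4], [0, 0, -0.03, 0, 0, 0, 0.4], [0, 0, -0.045, 0, 0, 0, 0.4], [0, 0, -0.045, 0, 0, 0, 0.4]])

```text
clock: 25.65
position: [0.5318, -0.0297, 0.1919]
orientation: [0.772, 0.635, -0.001, -0.001]
ft_force: [1.5, 0.1, -0.2]
finger_gap: 0.034
```

```bash
python3 - <<'E'
from wp import *
# green: yaw 27.7 ; tool yaw_x option 117.7 => long side along tool x
chain([(np.array([478.,-388.,190.]),Rt(117.7),45)],grip=1)
E
```

```text
now [531.8 -29.7 191.9] t 25.65 [ 1.5  0.1 -0.2]
to [ 478. -388.  190.]
[-0.04, 0.002, 0.0, 0.0, 0.0, -4.3, 1]
[-0.04, -0.001, 0.0, 0.0, 0.0, -4.3, 1]
[-0.04, -0.004, 0.0, 0.0, 0.0, -4.3, 1]
[-0.04, -0.007, 0.0, 0.0, 0.0, -4.3, 1]
[-0.039, -0.01, 0.0, 0.0, 0.0, -4.3, 1]
[-0.038, -0.013, 0.0, 0.0, 0.0, -4.3, 1]
[-0.037, -0.016, 0.001, 0.0, 0.0, -4.3, 1]
[-0.036, -0.019, 0.0, -0.1, 0.0, -4.4, 1]
[-0.0335, -0.0219, 0.0007, 0.0, -0.1, -4.3, 1]
```

```bash
python3 - <<'E'
from h import *
p,f=cam("top")
for q in((607,415),(600,402),(625,430)):
  u=[q[0]*.7,q[1]*.7]; print(q,ray(p,f,u,.1).round(3),ray(p,f,u,.0).round(3))
E
```

```text
(607, 415) [ 0.342 -0.414  0.1  ] [ 0.339 -0.449  0.   ]
(600, 402) [ 0.367 -0.402  0.1  ] [ 0.367 -0.435  0.   ]
(625, 430) [ 0.312 -0.448  0.1  ] [ 0.307 -0.485  0.   ]
```

Emit:
jog_arm(steps=[[-0.04, 0.002, 0, 0, 0, -4.3, 1], [-0.04, -0.001, 0, 0, 0, -4.3, 1], [-0.04, -0.004, 0, 0, 0, -4.3, 1], [-0.04, -0.007, 0, 0, 0, -4.3, 1], [-0.039, -0.01, 0, 0, 0, -4.3, 0.7], [-0.038, -0.013, 0, 0, 0, -4.3, 0.6], [0, 0, 0, 0, 0, 0, 0.6], [0, 0, 0, 0, 0, 0, 0.6]])

```text
clock: 26.45
position: [0.4974, -0.2691, 0.1903]
orientation: [0.612, 0.791, -0.0, -0.001]
ft_force: [-0.7, 0.3, -0.5]
finger_gap: 0.0507
```

```bash
python3 meas.py w11; python3 plan.py 478 -388 150 117.7
```

```text
grn 880.5 [244. 293.] [ 484.3 -384. ] [25.4 62.4] 27.5
now [ 497.5 -268.3  190.4] yawx 104.6 z [-0.002  0.001 -1.   ] q6 0.68 t 26.5
[-0.037, -0.016, 0.013, 0.0, 0.0, -4.4]
[-0.036, -0.019, 0.014, 0.0, 0.0, -4.3]
[-0.0336, -0.0223, 0.0133, -0.1, -0.1, -4.4]
```

Emit:
jog_arm(steps=[[-0.037, -0.016, 0.013, 0, 0, -4.4, 0.7], [-0.036, -0.019, 0.014, 0, 0, -4.3, 0.7], [-0.034, -0.022, 0.013, 0, 0, -4.4, 0.7], [0, 0, 0, 0, 0, 0, 0.7], [0, 0, 0, 0, 0, 0, 0.7]])

```text
clock: 27.0
position: [0.4788, -0.3879, 0.1503]
orientation: [0.517, 0.856, 0.0, -0.001]
ft_force: [-0.3, 0.4, 0.1]
finger_gap: 0.0598
```

```bash
python3 meas.py w12; python3 plan.py 478 -388 43 117.7 0 0 38
```

```text
grn 3393.5 [281. 201.] [ 477.  -389.2] [39.4 59.2] 27.7
now [ 479.1 -387.3  150.7] yawx 117.8 z [-0.001  0.001 -1.   ] q6 0.27 t 27.05
[0.0, 0.0, 0.036, 0.0, 0.0, 0.0]
[0.0, -0.001, 0.036, 0.0, 0.0, 0.0]
[-0.0003, -0.0002, 0.0357, 0.0, -0.1, 0.1]
```

Emit:
jog_arm(steps=[[0, -0.001, 0.036, 0, 0, 0, 0.7], [0, -0.0005, 0.036, 0, 0, 0, 0.7], [-0.0005, 0, 0.035, 0, 0, 0, 0.6], [0, 0, 0, 0, 0, 0, 0.3], [0, 0, 0, 0, 0, 0, 0], [0, 0, 0, 0, 0, 0, 0], [0, 0, 0, 0, 0, 0, 0], [0, 0, 0, 0, 0, 0, 0]])

```text
clock: 27.85
position: [0.4782, -0.3902, 0.0453]
orientation: [0.517, 0.856, -0.0, 0.001]
ft_force: [0.6, 2.9, 9.6]
finger_gap: 0.0194
```

```bash
python3 place.py 33.7 -43.8 45 78.9
```

```text
0.01937047421554413 yaw 117.8
now [ 478.2 -390.2   45.3] t 27.85 [0.6 2.9 9.6]
to [ 478.2 -390.2  170. ]
[0.0, 0.0, -0.031, 0.0, 0.0, 0.0, 0]
[0.0, 0.0, -0.031, 0.0, 0.0, 0.0, 0]
[0.0, 0.0, -0.031, 0.0, 0.0, 0.0, 0]
[-0.0002, 0.0, -0.0317, 0.0, 0.0, 0.0, 0]
to [599.2 -43.1 150. ]
[0.028, 0.03, 0.002, 0.0, 0.0, 4.3, 0]
[0.03, 0.028, 0.002, 0.0, 0.0, 4.3, 0]
[0.032, 0.025, 0.002, 0.0, 0.0, 4.3, 0]
[0.034, 0.023, 0.002, 0.0, 0.0, 4.3, 0]
[0.035, 0.02, 0.002, 0.0, 0.0, 4.3, 0]
[0.037, 0.018, 0.002, 0.0, 0.0, 4.4, 0]
[0.038, 0.015, 0.003, 0.0, 0.0, 4.3, 0]
[0.039, 0.012, 0.002, 0.0, 0.0, 4.4, 0]
[0.04, 0.0082, 0.0027, 0.1, 0.1, 4.3, 0]
to [599.2 -43.1  81. ]
[0.0, 0.0, 0.034, 0.0, 0.0, 0.0, 0]
[-0.0001, 0.0, 0.035, 0.0, 0.0, 0.0, 0]
```

Emit:
jog_arm(steps=[[0, 0, -0.034, 0, 0, 0, 0], [0, 0, -0.034, 0, 0, 0, 0], [0, 0, -0.034, 0, 0, 0, 0], [0, 0, -0.033, 0, 0, 0, 0], [0.028, 0.03, 0.002, 0, 0, 4.3, 0], [0.03, 0.028, 0.002, 0, 0, 4.3, 0], [0.032, 0.025, 0.002, 0, 0, 4.3, 0], [0.034, 0.023, 0.002, 0, 0, 4.3, 0]])

```text
clock: 28.65
position: [0.5317, -0.2338, 0.1715]
orientation: [0.64, 0.768, -0.0, 0.0]
ft_force: [-0.1, -0.7, -1.5]
finger_gap: 0.0193
```

Emit:
jog_arm(steps=[[0.035, 0.02, 0.002, 0, 0, 4.3, 0], [0.037, 0.018, 0.002, 0, 0, 4.4, 0], [0.038, 0.015, 0.003, 0, 0, 4.3, 0], [0.039, 0.012, 0.002, 0, 0, 4.4, 0], [0.04, 0.008, 0.003, 0, 0, 4.3, 0], [0, 0, 0, 0, 0, 0, 0]])

```text
clock: 29.25
position: [0.5993, -0.0386, 0.159]
orientation: [0.772, 0.636, 0.0, -0.001]
ft_force: [0.3, -0.8, -0.2]
finger_gap: 0.0192
```

```bash
python3 place.py 33.7 -43.8 47 78.9 x
```

```text
0.019160469122170964 yaw 79.0
now [599.3 -38.6 159. ] t 29.25 [ 0.3 -0.8 -0.2]
to [599.2 -43.1  83. ]
[-0.002, 0.0, 0.038, 0.0, 0.0, 0.0, 0]
[-0.0025, 0.0008, 0.038, 0.0, -0.1, 0.1, 0]
```

Emit:
jog_arm(steps=[[-0.002, 0, 0.038, 0, 0, 0, 0], [-0.002, 0.001, 0.037, 0, -0.1, 0, 0], [0, 0, 0, 0, 0, 0, 0], [0, 0, 0, 0, 0, 0, 0]])

```text
clock: 29.65
position: [0.5986, -0.047, 0.0847]
orientation: [0.772, 0.635, -0.001, -0.0]
ft_force: [-0.3, 0.5, 1.2]
finger_gap: 0.019
```

```bash
python3 hov.py w13 34 -45 20 30 45.3; python3 plan.py 599.2 -43.1 83 78.9; python3 - <<'E'
import cv2
im=cv2.imread("pics/w13.png"); cv2.imwrite("pics/c13.png",cv2.resize(im[90:310,130:430],(800,587),interpolation=cv2.INTER_CUBIC))
E
```

```text
[598.6 -47.   84.7] [-0.3  0.5  1.2]
rec [[242.0, 181.7], [324.8, 181.6], [321.1, 289.9], [245.8, 290.0]]
piece top [[241.0, 197.8], [325.2, 197.7], [321.2, 308.4], [245.0, 308.5]]
1mm px 1.900000000000034 -1.9000000000000057
now [599.2 -47.1  85.5] yawx 78.9 z [-0.    -0.002 -1.   ] q6 1.55 t 29.7
[0.0039, -0.0007, 0.0025, 0.0, 0.1, 0.0]
```

View pics/c13.png

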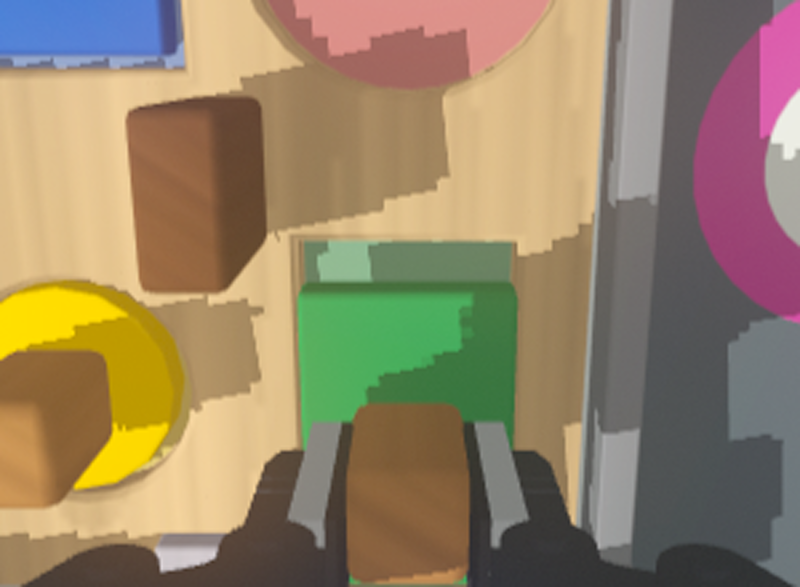

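Yellow is seated. For green, the recess rim top is at row 179, columns 239–324, and the piece edge is at row 200, columns 242–323. I'll move +4 mm in tool x and -0.6 mm in tool y, then lower.

Emit:
jog_arm(steps=[[0.004, -0.0006, 0.001, 0, 0, 0, 0], [0, 0, 0.003, 0, 0, 0, 0], [0, 0, 0.003, 0, 0, 0, 0], [0, 0, 0.003, 0, 0, 0, 0], [0, 0, 0, 0, 0, 0, 0]])

```text
clock: 30.2
position: [0.5985, -0.0426, 0.0732]
orientation: [0.772, 0.635, -0.001, -0.0]
ft_force: [1.2, -0.5, -1.0]
finger_gap: 0.019
```

Emit:
jog_arm(steps=[[0, 0, 0.002, 0, 0, 0, 0], [0, 0, 0.001, 0, 0, 0, 0], [0, 0, 0, 0, 0, 0, 0], [0, 0, 0, 0, 0, 0, 0.35], [0, 0, 0, 0, 0, 0, 0.35], [0, 0, 0, 0, 0, 0, 0.35], [0, 0, -0.03, 0, 0, 0, 0.35], [0, 0, -0.045, 0, 0, 0, 0.35]])

```text
clock: 31.0
position: [0.5975, -0.0423, 0.1444]
orientation: [0.772, 0.635, -0.002, -0.002]
ft_force: [0.7, -0.4, 0.8]
finger_gap: 0.03
```

Emit:
jog_arm(steps=[[-0.03, -0.01, -0.045, 0, 0, 0, 0.35], [-0.045, -0.015, -0.045, 0, 0, 0, 0.35], [-0.045, -0.01, -0.03, 0, 0, 0, 0.35], [0, 0, 0, 0, 0, 0, 0.35], [0, 0, 0, 0, 0, 0, 0.35]])

```text
clock: 31.5
position: [0.5501, -0.138, 0.2486]
orientation: [0.773, 0.635, -0.001, 0.0]
ft_force: [-0.2, -0.4, -0.5]
finger_gap: 0.0296
```

```bash
python3 - <<'E'
from m import *; from wp import T,YAW
s=read_state();p,f=cam("wrist"); im=get_image("wrist"); save("w14",im); print(s["position"].round(3))
a=np.radians(YAW)
for n,lo,hi,x,y in [("blue",(100,150,120),(118,255,255),-34,45),("yel",(22,180,100),(35,255,255),-34,-45),("grn",(45,130,60),(85,255,255),34,-45)]:
    for c in cnts(im,lo,hi,(150,0,420,300),200)[:3]:
        r,b=rectw(c,p,f,.036); d=np.array(r[0])-T; q=[d[0]*np.cos(a)+d[1]*np.sin(a),-d[0]*np.sin(a)+d[1]*np.cos(a)]
        print(n,cv2.contourArea(c),np.round(q,1),"want",x,y,np.round(r[1],1),round(r[2],1))
E
```

```text
[ 0.55  -0.138  0.249]
blue 1325.5 [  63.3 -100.3] want -34 45 [34.5 43.3] 78.8
blue 574.5 [ -68.4 -100.4] want -34 45 [33.5 36.8] 78.7
yel 1756.5 [-35. -43.] want -34 -45 [42.7 42.6] 0.8
grn 284.0 [ 42.8 -62.8] want 34 -45 [20.7 18.1] 80.3
```

View pics/w14.png

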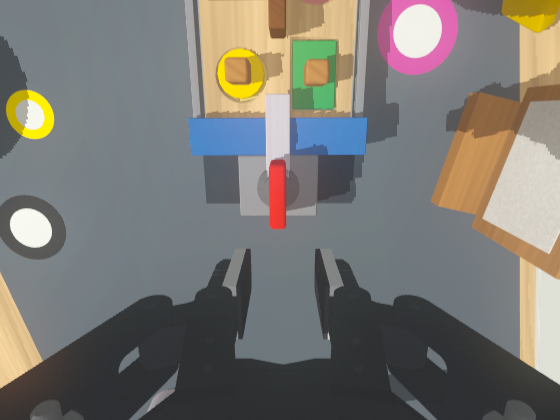

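The tongue lies straight over the board, and green and yellow are in their recesses. I'll do a last numeric check from the top camera, without viewing, then hand in.

```bash
python3 - <<'E'
from m import *; from wp import T,YAW
p,f=cam("top"); im=get_image("top"); a=np.radians(YAW)
for n,lo,hi,x,y in [("blue",(100,120,70),(125,255,255),-34,45),("yel",(22,150,100),(35,255,255),-34,-45),("grn",(45,110,50),(85,255,255),34,-45)]:
    for c in cnts(im,lo,hi,(225,165,325,265),20)[:4]:
        r,b=rectw(c,p,f,.036); d=np.array(r[0])-T; q=[d[0]*np.cos(a)+d[1]*np.sin(a),-d[0]*np.sin(a)+d[1]*np.cos(a)]
        print(n,cv2.contourArea(c),np.round(q,1),"want",x,y,np.round(r[1],1))
from station import sign_off
s=read_state(); print(s["clock"],s["ft_force"].round(1))
sign_off()
E
```

```text
blue 530.0 [  2.3 102.5] want -34 45 [ 35.5 168.1]
blue 214.5 [-35.5  45.2] want -34 45 [47.  47.4]
blue 199.0 [  51.3 -101.9] want -34 45 [35.5 70.8]
yel 154.0 [-35.6 -43. ] want -34 -45 [42.3 42.6]
grn 121.0 [ 32.2 -44.9] want 34 -45 [56.2 37. ]
31.6 [ 0.2 -0.1  0.2]
the job is handed in; nothing more can be done
```

The puzzle is set up and the job is handed in at 31.6 s of simulated time. I turned the clamp knob open about 82° and tilted the board in under the far lip. I then laid it flat, drew it back to centre and turned the knob fully closed. The blue, yellow and green pieces are in their recesses; the red piece was not on the table.

Last checks:
- **Clamp:** in the last wrist picture the tongue lies straight over the board; the gripper's yaw put the knob at about 0 rad before release.
- **Pieces:** the last top view puts each piece within about 2.5 mm of its recess centre. No piece met any resistance at the bottom of its recess. The last top reading had green and blue slightly smaller than life because their grip blocks or neighbours hid part of them.
- **Board:** near-view readings put it about 1.3 mm off centre along the well, towards the far lip.
- **Robot:** open and clear of everything, with no force on the tool.

One thing needed mending: the blue piece caught on the rim at first, with about 14 N upward, and dropped in after a 1 mm shift. No other check failed. I did not measure the other objects on the table again; no move was planned near them.

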